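# Reload the plate magazine of a marking machine

## Robot

A 6-joint arm with a two-finger parallel gripper is mounted at the origin on the work surface. World frame = base frame: x ahead of the robot, y to its left, z up, the work surface at z = 0. Lengths are in m, angles in degrees, forces in N, time in s.
With the tool pointing down it reaches from about 0.3 to 0.75 m from the base axis. Payload 8.5 kg.
Tool frame: the origin (TCP) lies on the centre line of the jaws, within the pads' length; the fingertips stand 19 mm ahead of it and the grasp point (between the pads) is the TCP; z points along the fingers, x is the direction in which the jaws open and shut, and the axes are right-handed (so a half turn about z gives the same grasp; the last joint's range is limited). The gripper opens to 85 mm and grips with 20 to 120 N. Pads are 22 mm wide; open, the fingers measure 114 mm over their backs; the gripper's body (76 mm by 85 mm) begins 54 mm behind the grasp point. The pads swing forward as they close: fully open they stand 13 mm farther back than shut.
Start: joints at [-77.538, 21.807, 74.336, -0, 83.858, -12.336], TCP at [0.231, -0.499, 0.25] pointing down, gripper open.
Joint ranges: [-178.18, 178.18], [-50.72, 133.34], [12.68, 142.11], [-81.47, 261.47], [9.98, 163.14], [-165.26, 165.26]. Speed limits (degrees/s): [136.94, 136.94, 180, 180, 180, 180].

## Interface

Orientations are given as a 3x3 rotation matrix whose columns are the frame's x, y, z axes.
In Python, from rig import env, cams, order gives the robot as it stands.
- The arm moves only by the tool step_arm, never from a script. Its argument "steps" is a list of rows, each an object with "xyz": the shift along the tool's x, y, z normalised to -1 to 1, where 1 is 0.04 m, a list of three; "turn": the turn, a rotation vector about the tool's x, y, z normalised to -1 to 1, where 1 is 0.08 rad, a list of three; "gripper": the gripper command: -1 is shut, 1 is fully open, values between are in proportion. A call has 1 to 20 rows; each row shifts and turns the commanded pose from where the row before left it, along the tool's axes as they then stand; what a row does not reach is not made up. A row lasts 1/12 s, in which the tool goes at most 41.7 mm and 7.16 degrees, less where a joint would pass 70% of its speed; a pose out of reach is approached as far as the arm can. A call with a number of a shift or a turn outside -1 to 1 is refused whole. A call with a gripper value outside its range is refused whole. The fingers move at their own pace and stop on an object; "squeeze" is the grip in N (left out, the last holds). Time passes only in rows, so rows that do not move let the fingers close. It gives the time, the measured TCP pose, the force and the opening at its end, in the units of the state.
- env.observe(): the state, without advancing time (a new reading comes with each control period).
- cams.get_image(name): name is "side" or "top"; returns (picture, depth): 400x640x3 uint8, red, green, blue; 400x640 float32, m along the optical axis (not along the pixel's ray), 0 where there is no reading.
- cams.camera_info(name): a dict with "fx", "fy", "cx", "cy" (pixels), "extrinsics" (4x4, takes a point from camera to world coordinates). Camera axes: x right, y down, z forward; pixel columns grow to the right and rows downward; lengths in m; the calibration is good to about 2 mm. A picture is of the moment at which its call begins. camera_info takes no time and is no camera call.
- order.close_job(): hands the job in, once; it reports no verdict.
The state is a dict: "time_s": time; "q": joint angles; "qvel": joint speeds; "joint_efforts": joint torques, N m; "position": TCP position; "tool_rot": TCP orientation; "ft_force": force on the tool from outside, world axes, zero at the start; "wrist_torque": the same for the moment, N m; "grip_width": finger opening in m.
Only numpy, scipy, OpenCV 4.12 (cv2) and the standard library are available. Lean on these libraries where they do the work, as an engineer would, in place of code of your own. Each camera call takes 0.05 s, during which the arm holds its last target. There are 200 camera calls.

## Task

Get the marking machine ready for its next run: draw its plate magazine right out from under the guard to the loading stop, put all the inspected valve plates that lie on the mat onto the pile between the magazine's corner posts, flat and squared with the pile, and set the pressing weight on top. Nobody knows how high the pile stands, so lower every piece until you feel it touch before you let go - nothing may be dropped onto the pile or rammed down on it. Then push the magazine in until its detent snaps and holds it fully home, leaving the other tools on the bench where they are.

Things in the scene. Friction and masses are not known exactly. Their poses are not given: they have to be found in the camera images.
- magazine (a joint): Slide of the magazine, m: 0 = drawn out against the loading stop, 0.165 = fully home; grows along +y of magazine_deck. Starts in between. Friction about 1 N. Over the last 12 mm a sprung ball rides over a bump (about 9 N to pass): short of 0.158 it pushes the magazine back to 0.153, at 0.158 to 0.162 it may balance on the crest, beyond that it snaps in behind the bump, draws the magazine to 0.165 and holds it.
- magazine_deck (a point): Centre of the top of the magazine's deck (100 x 170 mm, 42 mm above the bench), on the pile's axis; moves with the magazine. z up, y along the rail towards home. A pile of the same plates, 58 x 130 mm, long side along y, stands centred on it; its height is not given: its top starts somewhere from 14 to 38 mm above this point, and each plate added raises it 8 mm.
- post_lips (a point): Centre of the magazine's mouth, on the pile's axis level with the tops of its four corner posts, 92 mm above the deck; same axes. Posts: aluminium angle, inner faces at x = +-33 and y = +-69 mm (4 mm clear of a plate), straight to 79 mm above the deck, then lips flared outwards. Posts only at the corners (|y| 49 to 73, |x| 13 to 37 mm): the middle of both long sides is open for fingers.
- magazine_handle (a point): Middle of the magazine's pull bar: level, 12 x 12 mm in section, 90 mm long along x, its centre 80 mm above the bench and 140 mm from the deck centre (at y = -140 mm of magazine_deck), open underneath for 38 mm; pinch it from above, fingers closing along y. Moves with the magazine; same axes.
- marker: The marking machine, fixed: a grey bed 150 mm wide (x), 10 mm thick, from y = -160 to +300 mm, then a white enclosure 240 x 200 x 235 mm. Origin on the bench under the deck centre of the drawn-out magazine; y along the rail towards the enclosure. A clear guard sheet 140 mm wide, 222 mm above the bench, hangs over the docked magazine from y = +120 to +290 mm.
- plate1_center (a point): Centre (half-way up) of a loose steel valve plate, 58 mm (its x) x 130 mm (its y) x 8 mm thick, about 0.38 kg, with two ports and six bolt holes; at the start flat on the rubber mat (3 mm thick), long side roughly along world y. Three to five of plate1 to plate5 are present (the others None from the start). Either way round or up will do.
- plate2_center (a point): Centre (half-way up) of a loose steel valve plate, 58 mm (its x) x 130 mm (its y) x 8 mm thick, about 0.38 kg, with two ports and six bolt holes; at the start flat on the rubber mat (3 mm thick), long side roughly along world y. Three to five of plate1 to plate5 are present (the others None from the start). Either way round or up will do.
- plate3_center (a point): Centre (half-way up) of a loose steel valve plate, 58 mm (its x) x 130 mm (its y) x 8 mm thick, about 0.38 kg, with two ports and six bolt holes; at the start flat on the rubber mat (3 mm thick), long side roughly along world y. Three to five of plate1 to plate5 are present (the others None from the start). Either way round or up will do.
- plate4_center (a point): Centre (half-way up) of a loose steel valve plate, 58 mm (its x) x 130 mm (its y) x 8 mm thick, about 0.38 kg, with two ports and six bolt holes; at the start flat on the rubber mat (3 mm thick), long side roughly along world y. Three to five of plate1 to plate5 are present (the others None from the start). Either way round or up will do.
- plate5_center (a point): Centre (half-way up) of a loose steel valve plate, 58 mm (its x) x 130 mm (its y) x 8 mm thick, about 0.38 kg, with two ports and six bolt holes; at the start flat on the rubber mat (3 mm thick), long side roughly along world y. Three to five of plate1 to plate5 are present (the others None from the start). Either way round or up will do.
- weight_grip (a point): Middle of the grip of the pressing weight: steel base plate 54 mm (x) x 124 mm (y) x 12 mm, with a grip bar on top 18 mm wide (x), 70 mm long (y), from 12 to 54 mm above the underside. This point is 38 mm above the underside. About 0.75 kg. At the start on the bench on the robot's side of the machine; goes on the pile with its long side along the magazine's y.
- ring_gauge: Bystander: steel setting ring, 60 mm across, 22 mm high, standing on the mat among the plates. Origin under its centre.
- bore_gauge: Bystander: dial bore gauge lying on the far side of the mat, about 280 mm long along its y, 24 mm high.
- oil_bottle: Bystander: white oil bottle with black cap, 56 mm across, 150 mm high, upright.
- gauge_box: Bystander: wooden gauge-block box, 90 x 140 x 35 mm, beyond the magazine.

How it is judged (in metres and radians):
On the way, in this order (a step that is already met when the one before it is completed fails the run):
1. the magazine is drawn out against its loading stop (value of joint magazine below 0.008 m), for 0.2 s.
2. with the magazine out, every plate lies on the pile, let go (horizontal distance between each of plate1_center, plate2_center, plate3_center, plate4_center, plate5_center and magazine_deck below 0.009 m and z of plate1_center in the frame of magazine_deck between 0.01 and 0.085 m and angle between each of plate1_center, plate2_center, plate3_center, plate4_center, plate5_center's own z axis and vertical below 0.06 rad and angle between the y axis of each of plate1_center, plate2_center, plate3_center, plate4_center, plate5_center and the y axis of magazine_deck, either way round below 0.12 rad and z of plate2_center in the frame of magazine_deck between 0.01 and 0.085 m and z of plate3_center in the frame of magazine_deck between 0.01 and 0.085 m and z of plate4_center in the frame of magazine_deck between 0.01 and 0.085 m and z of plate5_center in the frame of magazine_deck between 0.01 and 0.085 m and linear speed of each of plate1, plate2, plate3, plate4, plate5 below 0.02 m/s and contact force between each of plate1, plate2, plate3, plate4, plate5 and the fingers below 0.1 N and value of joint magazine below 0.015 m), for 0.2 s.
3. the weight stands on the pile, let go (horizontal distance between each of plate1_center, plate2_center, plate3_center, plate4_center, plate5_center and magazine_deck below 0.009 m and z of plate1_center in the frame of magazine_deck between 0.01 and 0.085 m and angle between each of plate1_center, plate2_center, plate3_center, plate4_center, plate5_center, weight_grip's own z axis and vertical below 0.06 rad and angle between the y axis of each of plate1_center, plate2_center, plate3_center, plate4_center, plate5_center and the y axis of magazine_deck, either way round below 0.12 rad and z of plate2_center in the frame of magazine_deck between 0.01 and 0.085 m and z of plate3_center in the frame of magazine_deck between 0.01 and 0.085 m and z of plate4_center in the frame of magazine_deck between 0.01 and 0.085 m and z of plate5_center in the frame of magazine_deck between 0.01 and 0.085 m and horizontal distance between weight_grip and magazine_deck below 0.013 m and z of weight_grip in the frame of plate1_center above 0.036 m and z of weight_grip in the frame of plate2_center above 0.036 m and z of weight_grip in the frame of plate3_center above 0.036 m and z of weight_grip in the frame of plate4_center above 0.036 m and z of weight_grip in the frame of plate5_center above 0.036 m and linear speed of each of plate1, plate2, plate3, plate4, plate5, weight below 0.02 m/s and contact force between each of plate1, plate2, plate3, plate4, plate5, weight and the fingers below 0.1 N), for 0.2 s.
4. the loaded magazine is home behind its detent (value of joint magazine above 0.1625 m), for 0.2 s.
At the end, for the whole second after the job is handed in: Magazine held home by its detent (joint above 0.1625 m); every plate in the pile (centre within 9 mm of the magazine axis, flat within 0.06 rad, square within 0.12 rad); the weight upright on top of them all (within 13 mm of the axis); everything let go and at rest (all of step 3 and value of joint magazine above 0.1625 m); the robot touches nothing.
It fails at once if a plate or the weight falls freely over the magazine (faster than 0.3 m/s touching nothing: a drop of more than about 5 mm) ((horizontal distance between plate1_center and magazine_deck below 0.045 m and contact force between plate1 and anything else below 0.05 N and linear speed of plate1 above 0.3 m/s) or (horizontal distance between plate2_center and magazine_deck below 0.045 m and contact force between plate2 and anything else below 0.05 N and linear speed of plate2 above 0.3 m/s) or (horizontal distance between plate3_center and magazine_deck below 0.045 m and contact force between plate3 and anything else below 0.05 N and linear speed of plate3 above 0.3 m/s) or (horizontal distance between plate4_center and magazine_deck below 0.045 m and contact force between plate4 and anything else below 0.05 N and linear speed of plate4 above 0.3 m/s) or (horizontal distance between plate5_center and magazine_deck below 0.045 m and contact force between plate5 and anything else below 0.05 N and linear speed of plate5 above 0.3 m/s) or (horizontal distance between weight_grip and magazine_deck below 0.045 m and contact force between weight and anything else below 0.05 N and linear speed of weight above 0.3 m/s)).
It fails at once if a plate or the weight is pressed on the machine with more than 90 N (contact force between any of plate1, plate2, plate3, plate4, plate5, weight and marker above 90 N).
It fails at once if a bench tool is knocked more than 60 mm away or over (distance of any of ring_gauge, bore_gauge, oil_bottle, gauge_box from where it was at the start of the episode above 0.06 m or angle between oil_bottle's own z axis and vertical above 0.6 rad).
Of plate1, plate2, plate3, plate4, plate5 only 3 to 5 are there at a start; the rules pass over those that are not, and their reading is None.
At some moment in a run one of weight, plate1, plate2, plate3, plate4, plate5 may be knocked a few centimetres aside while the robot is not near it.
It also fails if it takes over 210 s, if anything falls off the work surface, if the arm or the gripper's body presses on something with over 40 N, if the wrist force passes 120 N, or if a joint passes its speed limit or range.

## Working session

There is one attempt and no reset: what is moved stays moved. The work goes in short steps, Python scripts to look and compute and a tool call to move; the robot and the scene stay as the last step left them, time stands still between calls to the robot, and variables do not carry over. Pictures are saved under pics/ and viewed, about 12 in all and at most 16, crops included, and the job is handed in when it is done.

Besides the shell and the picture viewer there is one more tool, called after ">>>" as a command line: name --argument value ..., lists and objects as JSON in quotes. step_arm: Moves the arm, as the interface text tells. Scaled input: -1 to 1 covers 0.04 m each way for a shift and 0.08 rad each way for a turn. Its arguments: {"type":"object","properties":{"steps":{"type":"array"},"squeeze":{"type":"number"}},"required":["steps"]}

```bash
ls; mkdir -p pics; python3 - <<'E'
from rig import env,cams,order
import cv2,numpy as np
s=env.observe()
print({k:np.round(v,3).tolist() for k,v in s.items()})
for n in("top","side"):
    im,d=cams.get_image(n); i=cams.camera_info(n); print(n,i['fx'],i['fy'],i['cx'],i['cy'],np.round(i['extrinsics'],4).tolist())
    cv2.imwrite(f'pics/{n}0.png',im[:,:,::-1]); np.save(f'{n}0.npy',d)
E
```

```text
pics
{'time_s': 0.0, 'q': [-77.54, 21.84, 74.389, -0.001, 83.859, -12.337], 'qvel': [-0.002, 0.003, 0.017, -0.018, -0.023, 0.002], 'joint_efforts': [-0.001, -44.846, -23.128, -0.0, 0.005, 0.0], 'position': [0.231, -0.499, 0.25], 'tool_rot': [[0.419, -0.908, -0.0], [-0.908, -0.419, 0.002], [-0.002, -0.0, -1.0]], 'ft_force': [0.492, -0.593, 0.2], 'wrist_torque': [-0.027, 0.016, -0.012], 'grip_width': 0.085}
top 468.34776799915437 468.34776799915437 316.45856945294173 202.5038705920743 [[0.0029, -0.9846, 0.1746, 0.2369], [-1.0, -0.0041, -0.0064, -0.072], [0.0071, -0.1746, -0.9846, 1.6594], [0.0, 0.0, 0.0, 1.0]]
side 478.8603150677397 478.8603150677397 317.96777547420004 191.90949813177255 [[-0.9687, -0.1406, 0.2045, 0.256], [-0.248, 0.5279, -0.8123, 0.8934], [0.0062, -0.8376, -0.5462, 0.7706], [0.0, 0.0, 0.0, 1.0]]
```

View pics/top0.png

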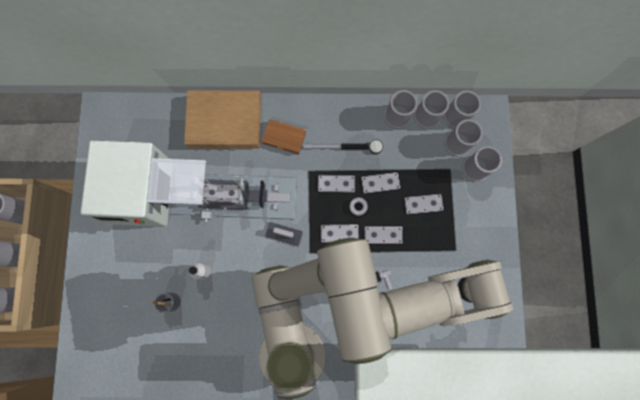

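View pics/side0.png

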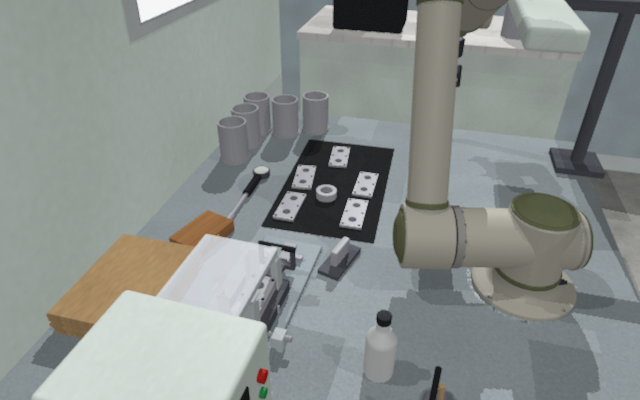

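```bash
cat > h.py <<'E'
from rig import env,cams,order
import cv2,numpy as np
def ray(n,uv,z):
    i=cams.camera_info(n);E=i['extrinsics'];uv=np.atleast_2d(uv).astype(float)
    d=np.c_[(uv[:,0]-i['cx'])/i['fx'],(uv[:,1]-i['cy'])/i['fy'],np.ones(len(uv))]@E[:3,:3].T
    o=E[:3,3]; return (o+d*((z-o[2])/d[:,2])[:,None])
def proj(n,P):
    i=cams.camera_info(n);E=i['extrinsics'];p=(np.atleast_2d(P)-E[:3,3])@E[:3,:3]
    return np.c_[p[:,0]/p[:,2]*i['fx']+i['cx'],p[:,1]/p[:,2]*i['fy']+i['cy']]
def plates(n,im,ztop=0.011,show=True,thr=95):
    """bright blobs within the mat; returns centre xy, yaw of long side vs world y, dims"""
    g=cv2.cvtColor(im,cv2.COLOR_RGB2GRAY);g=cv2.resize(g,None,fx=4,fy=4,interpolation=cv2.INTER_CUBIC)
    b=(g>thr).astype(np.uint8)
    cs,hi=cv2.findContours(b,cv2.RETR_CCOMP,cv2.CHAIN_APPROX_NONE);out=[]
    for k,c in enumerate(cs):
        uv=(c[:,0,:]+.5)/4-.5
        if not 250<cv2.contourArea(c)/16<1500: continue
        w=ray(n,uv,ztop)[:,:2]
        (cx,cy),(a,bb),an=cv2.minAreaRect((w*1000).astype(np.float32))
        L,W=max(a,bb),min(a,bb)
        if a>bb: an+=90
        yaw=((an+90)%180)-90   # angle of short side from x
        uvc=uv.mean(0)
        if 100<L<160 and 40<W<80: out.append((cx/1000,cy/1000,yaw))
        else: continue
        if show: print(n,'uv',uvc.round(1),'xy',round(cx,1),round(cy,1),'yaw',round(yaw,1),'LxW',round(L,1),round(W,1))
    return out
E
python3 - <<'E'
from h import *
for n in('top','side'):
    im=cv2.imread(f'pics/{n}0.png')[:,:,::-1].copy(); plates(n,im)
im=cv2.imread('pics/top0.png'); cv2.imwrite('pics/c1.png',cv2.resize(im[120:290,140:340],None,fx=4,fy=4,interpolation=cv2.INTER_CUBIC)[:600])
for n in('weight (284,233) z.054',):print(n,ray('top',(284,233),.054))
print('handle',ray('top',(263,194),.086))
E
```

```text
top uv [339.  232.1] xy 420.7 -164.5 yaw 1.7 LxW 132.5 61.9
top uv [423.6 203.6] xy 527.1 -466.6 yaw 5.8 LxW 133.7 62.1
top uv [336.  183.1] xy 600.5 -152.9 yaw -0.6 LxW 130.9 60.8
top uv [380.4 182.3] xy 604.4 -313.5 yaw 7.8 LxW 134.2 62.2
top uv [283.2 233.8] xy 416.1 34.4 yaw -15.8 LxW 126.2 59.0
side uv [354. 213.] xy 420.2 -162.8 yaw 1.1 LxW 141.6 61.2
side uv [289.4 205.6] xy 600.4 -151.7 yaw -0.6 LxW 140.5 61.2
side uv [365.2 183.9] xy 415.6 -318.1 yaw -0.2 LxW 141.4 61.7
side uv [303.8 176.5] xy 604.2 -312.0 yaw 7.7 LxW 143.7 61.0
side uv [339.2 156.2] xy 527.1 -465.5 yaw 5.8 LxW 145.7 61.5
side uv [591.8 301.7] xy -136.3 27.7 yaw -71.0 LxW 109.5 48.6
side uv [339.8 264.9] xy 410.8 41.4 yaw -21.8 LxW 135.0 57.5
side uv [281.7 253.5] xy 558.4 45.3 yaw 45.9 LxW 139.9 70.2
weight (284,233) z.054 [[0.41460634 0.02882807 0.054     ]]
handle [[0.54471948 0.1006129  0.086     ]]
```

View pics/c1.png

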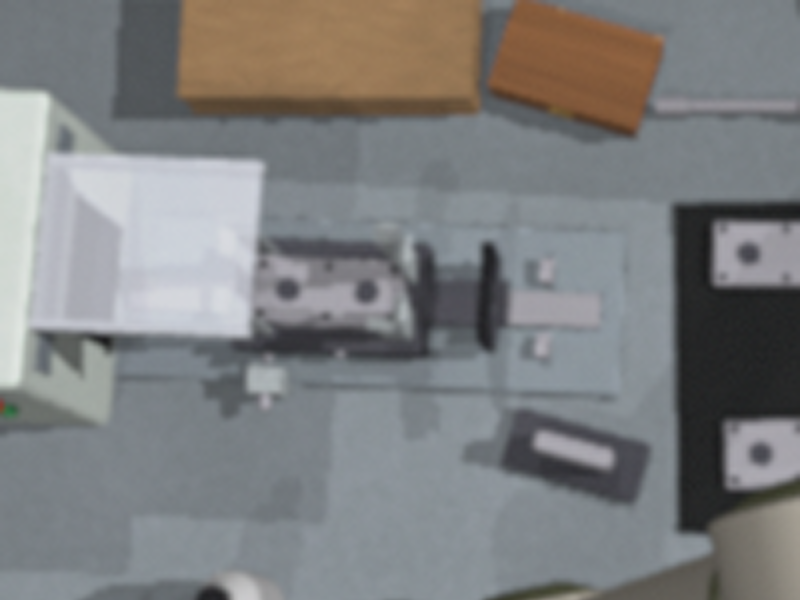

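```bash
python3 - <<'E'
from h import *
c=lambda u,v:(140+u/4-.375,120+v/4-.375)
for nm,p,z in(('bedR far',(627,228),.01),('bedR near',(613,397),.01),('bed near L',(300,385),.01),('bed near L2',(115,377),.01),('hand far',(490,243),.086),('hand near',(487,349),.086),
 ('guard farR',(265,160),.222),('guard nearR',(250,337),.222),('guard farL',(50,155),.222),('wbar a',(535,440),.054),('wbar b',(613,459),.054),('wbase',(522,409),.012),('wbase',(650,450),.012),('wbase',(633,505),.012),('wbase',(503,467),.012)):
  print(nm,(ray('top',c(*p),z)[0]*1000).round(1))
im=cv2.imread('pics/side0.png'); cv2.imwrite('pics/s1.png',cv2.resize(im[225:345,160:360],None,fx=4,fy=4,interpolation=cv2.INTER_CUBIC))
E
```

```text
bedR far [624. -10.  10.]
bedR near [470.    0.8  10. ]
bed near L [479.7 278.9  10. ]
bed near L2 [486.2 443.3  10. ]
hand far [592.4 104.7  86. ]
hand near [500.1 105.1  86. ]
guard farR [628.1 268.8 222. ]
guard nearR [486.  274.2 222. ]
guard farL [631.4 438.6 222. ]
wbar a [426.1  65.6  54. ]
wbar b [410.   -1.7  54. ]
wbase [458.7  81.2  12. ]
wbase [422.6 -32.5  12. ]
wbase [374.  -17.9  12. ]
wbase [407.1  96.9  12. ]
```

View pics/s1.png

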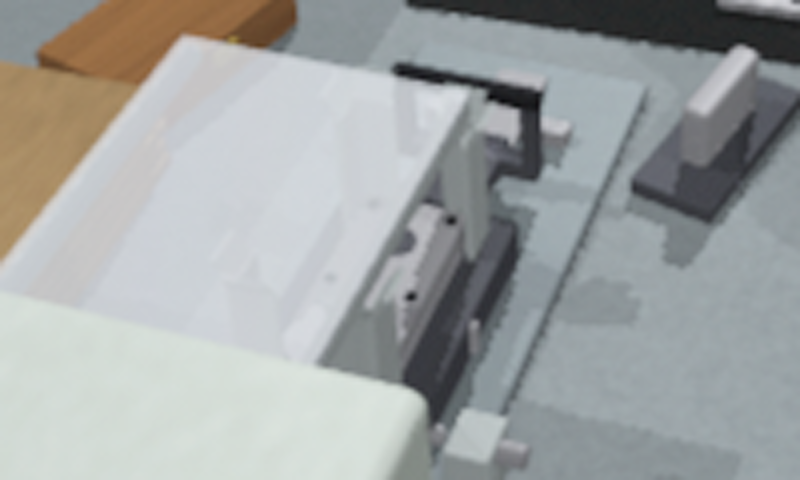

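```bash
cat >> h.py <<'E'
def go(x,y,z,ang=None):
    """units of translation (x0.04m) in current tool frame, and after the turn; turn units about tool z"""
    s=env.observe();p=np.array(s['position']);R=np.array(s['tool_rot']);a0=np.degrees(np.arctan2(R[1,0],R[0,0]))
    d=np.array([x,y,z])-p
    t=0
    if ang is not None: t=-((ang-a0+180)%360-180)
    c=np.radians(a0 if ang is None else ang); R2=np.array([[np.cos(c),np.sin(c),0],[np.sin(c),-np.cos(c),0],[0,0,-1]])
    print('at',(p*1000).round(1),'a0',round(a0,2),'tilt',R[2,:2].round(4),'w',round(s['grip_width'],4),'t',round(s['time_s'],1),'F',np.round(s['ft_force'],1))
    print('  cur frame',(R.T@d/.04).round(3),' after turn',(R2.T@d/.04).round(3),' turn z',round(np.radians(t)/.08,3))
E
python3 - <<'E'
from h import *
c=lambda u,v:(160+u/4-.375,225+v/4-.375)
print(ray('side',c(395,66),.086),ray('side',c(541,90),.086))
go(.548,.105,.25,-92.1)
E
```

```text
[[0.59180198 0.10713948 0.086     ]] [[0.50609729 0.10630565 0.086     ]]
at [ 230.6 -499.1  249.8] a0 -65.2 tilt [-0.0012 -0.0003] w 0.0854 t 0.1 F [ 0.5 -0.9 -0.1]
  cur frame [-1.0381e+01 -1.3537e+01  1.1000e-02]  after turn [-1.5382e+01 -7.3760e+00 -5.0000e-03]  turn z 5.868
```

>>> step_arm --steps '[{"xyz": [-0.61,-0.796,0],"turn": [0,0,0],"gripper": 0},{"xyz": [-0.61,-0.796,0],"turn": [0,0,0],"gripper": 0},{"xyz": [-0.61,-0.796,0],"turn": [0,0,0],"gripper": 0},{"xyz": [-0.61,-0.796,0],"turn": [0,0,0],"gripper": 0},{"xyz": [-0.61,-0.796,0],"turn": [0,0,0],"gripper": 0},{"xyz": [-0.61,-0.796,0],"turn": [0,0,0],"gripper": 0},{"xyz": [-0.61,-0.796,0],"turn": [0,0,0],"gripper": 0},{"xyz": [-0.61,-0.796,0],"turn": [0,0,0],"gripper": 0},{"xyz": [-0.61,-0.796,0],"turn": [0,0,0],"gripper": 0},{"xyz": [-0.61,-0.796,0],"turn": [0,0,0],"gripper": 0},{"xyz": [-0.61,-0.796,0],"turn": [0,0,0],"gripper": 0},{"xyz": [-0.61,-0.796,0],"turn": [0,0,0],"gripper": 0},{"xyz": [-0.61,-0.796,0],"turn": [0,0,0],"gripper": 0},{"xyz": [-0.61,-0.796,0],"turn": [0,0,0],"gripper": 0},{"xyz": [-0.61,-0.796,0],"turn": [0,0,0],"gripper": 0},{"xyz": [-0.61,-0.796,0],"turn": [0,0,0],"gripper": 0},{"xyz": [-0.61,-0.796,0],"turn": [0,0,0],"gripper": 0}]'

```text
time_s: 1.52
position: [0.5485, 0.1065, 0.2501]
tool_rot: [[0.42, -0.908, -0.001], [-0.908, -0.42, -0.0], [-0.0, 0.001, -1.0]]
ft_force: [1.1, -0.8, 0.3]
grip_width: 0.0423
```

>>> step_arm --steps '[{"xyz": [0,0,0],"turn": [0,0,0.978],"gripper": 0},{"xyz": [0,0,0.3],"turn": [0,0,0.978],"gripper": 0},{"xyz": [0,0,0.5],"turn": [0,0,0.978],"gripper": 0},{"xyz": [0,0,0.5],"turn": [0,0,0.978],"gripper": 0},{"xyz": [0,0,0.5],"turn": [0,0,0.978],"gripper": 0},{"xyz": [0,0,0.2],"turn": [0,0,0.978],"gripper": 0},{"xyz": [0,0,0],"turn": [0,0,0],"gripper": 0},{"xyz": [0,0,0],"turn": [0,0,0],"gripper": 0}]'

```text
time_s: 2.18
position: [0.548, 0.1043, 0.1702]
tool_rot: [[-0.034, -0.999, -0.001], [-0.999, 0.034, 0.0], [0.0, 0.001, -1.0]]
ft_force: [0.6, 0.4, 0.4]
grip_width: 0.043
```

```bash
python3 - <<'E'
from h import *
go(.5485,.106,.082,-92.1)
a,_=cams.get_image('top');b,_=cams.get_image('side')
plates('top',a);plates('side',b)
A=cv2.resize(a[150:250,200:333],None,fx=3,fy=3,interpolation=cv2.INTER_CUBIC);B=cv2.resize(b[200:300,200:333],None,fx=3,fy=3,interpolation=cv2.INTER_CUBIC)
cv2.imwrite('pics/2.png',np.hstack([A,B])[:,:,::-1])
E
```

```text
at [548.  104.3 170.2] a0 -91.97 tilt [0.     0.0008] w 0.043 t 2.2 F [0.6 0.4 0.4]
  cur frame [-0.043 -0.012  2.205]  after turn [-0.043 -0.01   2.205]  turn z 0.029
top uv [383.3 234.4] xy 415.4 -319.5 yaw 0.2 LxW 133.3 59.4
top uv [339.4 232.8] xy 420.7 -164.5 yaw 1.7 LxW 132.4 61.8
top uv [423.5 203.6] xy 527.0 -466.6 yaw 5.8 LxW 134.1 62.4
top uv [336.2 183.1] xy 600.1 -153.1 yaw -0.3 LxW 130.8 61.0
top uv [380.3 182.3] xy 604.3 -313.5 yaw 7.6 LxW 134.5 62.4
top uv [127.4 231.5] xy 408.1 574.0 yaw -0.9 LxW 130.3 77.6
top uv [282.4 233.6] xy 418.7 38.4 yaw -15.3 LxW 134.4 60.6
top uv [162.1 209.2] xy 492.2 457.5 yaw -1.0 LxW 135.5 67.0
side uv [353.9 213.1] xy 420.2 -162.8 yaw 1.1 LxW 141.7 61.2
side uv [365.2 183.9] xy 415.6 -318.1 yaw -0.2 LxW 141.4 61.7
side uv [303.8 176.5] xy 604.1 -312.1 yaw 7.7 LxW 144.1 61.5
side uv [339.2 156.2] xy 527.2 -465.5 yaw 5.8 LxW 145.9 61.9
side uv [538.5 301.1] xy -38.7 47.8 yaw -74.2 LxW 140.7 71.6
side uv [338.7 263.5] xy 416.9 40.4 yaw -16.1 LxW 131.6 58.7
```

View pics/2.png

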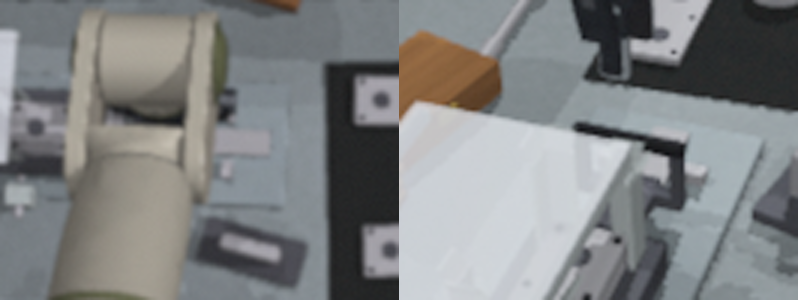

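>>> step_arm --steps '[{"xyz": [-0.04,0,0.4],"turn": [0,0,0.03],"gripper": 0},{"xyz": [0,0,0.6],"turn": [0,0,0],"gripper": 0},{"xyz": [0,0,0.6],"turn": [0,0,0],"gripper": 0},{"xyz": [0,0,0.4],"turn": [0,0,0],"gripper": 0},{"xyz": [0,0,0.2],"turn": [0,0,0],"gripper": 0},{"xyz": [0,0,0],"turn": [0,0,0],"gripper": 0},{"xyz": [0,0,0],"turn": [0,0,0],"gripper": -1},{"xyz": [0,0,0],"turn": [0,0,0],"gripper": -1},{"xyz": [0,0,0],"turn": [0,0,0],"gripper": -1},{"xyz": [0,0,0],"turn": [0,0,0],"gripper": -1},{"xyz": [0,0,0],"turn": [0,0,0],"gripper": -1},{"xyz": [0,0,0],"turn": [0,0,0],"gripper": -1}]' --squeeze 40

```text
time_s: 3.28
position: [0.5489, 0.1059, 0.0839]
tool_rot: [[-0.039, -0.999, 0.003], [-0.999, 0.039, -0.0], [0.0, -0.003, -1.0]]
ft_force: [-0.7, -0.4, 7.2]
grip_width: 0.0114
```

>>> step_arm --steps '[{"xyz": [0.1,0,0],"turn": [0,0,0],"gripper": -1},{"xyz": [0.2,0,0],"turn": [0,0,0],"gripper": -1},{"xyz": [0.3,0,0],"turn": [0,0,0],"gripper": -1},{"xyz": [0.3,0,0],"turn": [0,0,0],"gripper": -1},{"xyz": [0.3,0,0],"turn": [0,0,0],"gripper": -1},{"xyz": [0.3,0,0],"turn": [0,0,0],"gripper": -1},{"xyz": [0.2,0,0],"turn": [0,0,0],"gripper": -1},{"xyz": [0.1,0,0],"turn": [0,0,0],"gripper": -1},{"xyz": [0.1,0,0],"turn": [0,0,0],"gripper": -1},{"xyz": [0.1,0,0],"turn": [0,0,0],"gripper": -1},{"xyz": [0.1,0,0],"turn": [0,0,0],"gripper": -1}]'

```text
time_s: 4.2
position: [0.5459, 0.0218, 0.0839]
tool_rot: [[-0.039, -0.999, 0.004], [-0.999, 0.039, -0.0], [0.0, -0.004, -1.0]]
ft_force: [1.3, 2.5, 5.8]
grip_width: 0.0112
```

>>> step_arm --steps '[{"xyz": [0.05,0,0],"turn": [0,0,0],"gripper": -1},{"xyz": [0.05,0,0],"turn": [0,0,0],"gripper": -1},{"xyz": [0.05,0,0],"turn": [0,0,0],"gripper": -1},{"xyz": [0,0,0],"turn": [0,0,0],"gripper": -1}]'

```text
time_s: 4.53
position: [0.5456, 0.0154, 0.0839]
tool_rot: [[-0.039, -0.999, 0.004], [-0.999, 0.039, -0.001], [0.001, -0.004, -1.0]]
ft_force: [0.8, -0.6, 6.4]
grip_width: 0.0114
```

>>> step_arm --steps '[{"xyz": [0.05,0,0],"turn": [0,0,0],"gripper": -1},{"xyz": [0.05,0,0],"turn": [0,0,0],"gripper": -1},{"xyz": [0.0,0,0],"turn": [0,0,0],"gripper": -1}]'

```text
time_s: 4.78
position: [0.5456, 0.0145, 0.0839]
tool_rot: [[-0.039, -0.999, 0.004], [-0.999, 0.039, 0.005], [-0.005, -0.004, -1.0]]
ft_force: [3.0, 17.2, 6.4]
grip_width: 0.011
```

>>> step_arm --steps '[{"xyz": [0.05,0,0],"turn": [0,0,0],"gripper": -1},{"xyz": [0.05,0,0],"turn": [0,0,0],"gripper": -1},{"xyz": [0,0,0],"turn": [0,0,0],"gripper": -1}]'

```text
time_s: 5.03
position: [0.5455, 0.0143, 0.0839]
tool_rot: [[-0.039, -0.999, 0.005], [-0.999, 0.039, 0.012], [-0.012, -0.005, -1.0]]
ft_force: [7.7, 39.7, 4.7]
grip_width: 0.0112
```

>>> step_arm --steps '[{"xyz": [-0.1,0,0],"turn": [0,0,0],"gripper": -1},{"xyz": [-0.05,0,0],"turn": [0,0,0],"gripper": -1},{"xyz": [0,0,0],"turn": [0,0,0],"gripper": 0},{"xyz": [0,0,0],"turn": [0,0,0],"gripper": 0},{"xyz": [0,0,0],"turn": [0,0,0],"gripper": 0},{"xyz": [0,0,-0.3],"turn": [0,0,0],"gripper": 0},{"xyz": [0,0,-0.6],"turn": [0,0,0],"gripper": 0},{"xyz": [0,0,-0.8],"turn": [0,0,0],"gripper": 1},{"xyz": [0,0,-0.8],"turn": [0,0,0],"gripper": 1},{"xyz": [0,0,-0.5],"turn": [0,0,0],"gripper": 1}]'

```text
time_s: 5.87
position: [0.545, 0.0136, 0.2054]
tool_rot: [[-0.039, -0.999, 0.003], [-0.999, 0.039, -0.001], [0.001, -0.003, -1.0]]
ft_force: [0.5, 0.5, -0.0]
grip_width: 0.0768
```

>>> step_arm --steps '[{"xyz": [0.8,0.5,0],"turn": [0,0,0],"gripper": 1},{"xyz": [0.9,0.65,0],"turn": [0,0,0],"gripper": 1},{"xyz": [0.9,0.65,0],"turn": [0,0,0],"gripper": 1},{"xyz": [0.9,0.65,0],"turn": [0,0,0],"gripper": 1},{"xyz": [0.8,0.5,0],"turn": [0,0,0],"gripper": 1},{"xyz": [0,0,0],"turn": [0,0,0],"gripper": 1}]'

```text
time_s: 6.37
position: [0.4221, -0.1511, 0.2024]
tool_rot: [[-0.045, -0.999, -0.001], [-0.999, 0.045, -0.001], [0.001, 0.001, -1.0]]
ft_force: [1.4, -1.0, 0.5]
grip_width: 0.0856
```

```bash
python3 - <<'E'
from h import *
go(.4204,-.1637,.1,1.4)
a,_=cams.get_image('top');b,_=cams.get_image('side')
cv2.imwrite('pics/top3.png',a[:,:,::-1]);cv2.imwrite('pics/side3.png',b[:,:,::-1])
plates('top',a,thr=110);plates('side',b)
A=cv2.resize(a[150:250,190:323],None,fx=6,fy=6,interpolation=cv2.INTER_CUBIC)
cv2.imwrite('pics/3a.png',A[:,:,::-1])
B=cv2.resize(b[225:345,215:345],None,fx=5,fy=5,interpolation=cv2.INTER_CUBIC);cv2.imwrite('pics/3b.png',B[:,:,::-1])
E
```

```text
at [ 422.1 -151.1  202.4] a0 -92.58 tilt [0.0012 0.0009] w 0.0856 t 6.4 F [ 1.4 -1.   0.5]
  cur frame [0.313 0.026 2.562]  after turn [-0.051  0.314  2.561]  turn z -20.504
top uv [221.4 327.5] xy 104.9 238.2 yaw -35.5 LxW 114.3 65.6
top uv [383.5 234.6] xy 415.6 -319.9 yaw 0.7 LxW 131.0 58.8
top uv [423.6 203.6] xy 526.8 -466.4 yaw 5.8 LxW 132.6 60.9
top uv [380.  182.5] xy 604.2 -313.6 yaw 7.7 LxW 132.2 60.8
top uv [335.8 224.3] xy 451.6 -153.4 yaw -27.1 LxW 126.6 73.4
side uv [353.9 213.1] xy 420.2 -162.8 yaw 1.1 LxW 141.6 61.2
side uv [365.2 183.9] xy 415.6 -318.0 yaw -0.4 LxW 141.9 61.7
side uv [303.8 176.5] xy 604.0 -312.1 yaw 7.7 LxW 143.9 61.3
side uv [470.3 265.5] xy 109.6 -26.4 yaw -77.9 LxW 125.3 57.5
side uv [338.8 264.8] xy 417.9 43.6 yaw -13.9 LxW 136.7 62.6
```

View pics/3a.png

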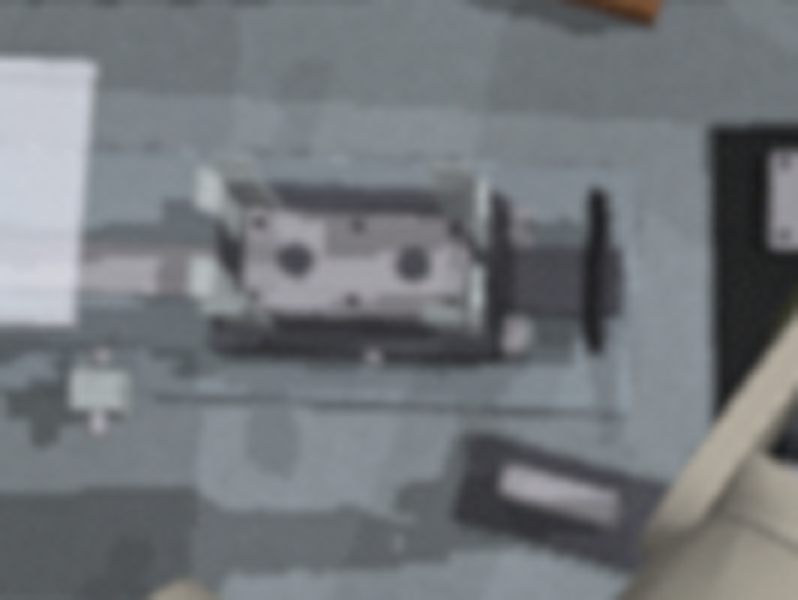

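View pics/3b.png

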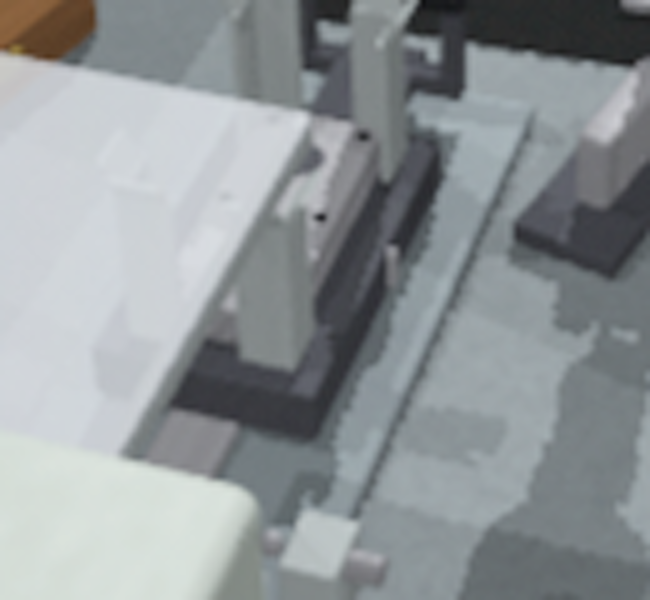

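```bash
python3 - <<'E'
from h import *
ct=lambda u,v:(190+(u+.5)/6-.5,150+(v+.5)/6-.5)
cs=lambda u,v:(215+(u+.5)/5-.5,225+(v+.5)/5-.5)
print('handle',ray('top',ct(597,270),.086), ray('top',ct(599,188),.086),ray('top',ct(595,352),.086))
for nm,a,b in(('mid near hole',(352,300),(320,217)),('corner near',(None,None),(363,135))):
    for z in(.05,.06,.07,.08,.09):
        print(z, (ray('top',ct(*a),z)[0,:2]*1e3).round(1) if a[0] else '',(ray('side',cs(*b),z)[0,:2]*1e3).round(1))
for z in(.06,.07,.08): print('pile c',z,(ray('top',ct(354.5,263.5),z)[0,:2]*1e3).round(1),'ports',(ray('top',[ct(296,262),ct(413,265)],z)[:,:2]*1e3).round(1).tolist())
E
```

```text
handle [[0.54306537 0.011411   0.086     ]] [[0.59094047 0.01089079 0.086     ]] [[0.49568495 0.01192584 0.086     ]]
0.05 [531.7 155.6] [533.4 143. ]
0.06 [529.9 154.1] [529.6 153.4]
0.07 [528.  152.7] [525.7 163.8]
0.08 [526.2 151.3] [521.9 174.2]
0.09 [524.4 149.9] [518.  184.7]
0.05  [531.8  84.9]
0.06  [527.9  96.1]
0.07  [524.1 107.3]
0.08  [520.3 118.5]
0.09  [516.5 129.7]
pile c 0.06 [551.4 153.3] ports [[552.1, 187.2], [550.6, 119.4]]
pile c 0.07 [549.4 151.9] ports [[550.1, 185.6], [548.7, 118.2]]
pile c 0.08 [547.4 150.5] ports [[548.2, 183.9], [546.7, 117.0]]
```

>>> step_arm --steps '[{"xyz": [0.16,0.02,0],"turn": [0,0,0],"gripper": 1},{"xyz": [0.16,0.01,0],"turn": [0,0,0],"gripper": 1},{"xyz": [0,0,0],"turn": [0,0,-0.9],"gripper": 1},{"xyz": [0,0,0],"turn": [0,0,-1],"gripper": 1},{"xyz": [0,0,0],"turn": [0,0,-1],"gripper": 1},{"xyz": [0,0,0],"turn": [0,0,-1],"gripper": 1},{"xyz": [0,0,0],"turn": [0,0,-1],"gripper": 1},{"xyz": [0,0,0],"turn": [0,0,-1],"gripper": 1},{"xyz": [0,0,0],"turn": [0,0,-1],"gripper": 1},{"xyz": [0,0,0.2],"turn": [0,0,-1],"gripper": 1},{"xyz": [0,0,0.2],"turn": [0,0,-1],"gripper": 1},{"xyz": [0,0,0.2],"turn": [0,0,-1],"gripper": 1},{"xyz": [0,0,0.2],"turn": [0,0,-1],"gripper": 1},{"xyz": [0,0,0.2],"turn": [0,0,-1],"gripper": 1},{"xyz": [0,0,0.2],"turn": [0,0,-1],"gripper": 1},{"xyz": [0,0,0.2],"turn": [0,0,-1],"gripper": 1},{"xyz": [0,0,0.2],"turn": [0,0,-1],"gripper": 1},{"xyz": [0,0,0.2],"turn": [0,0,-1],"gripper": 1},{"xyz": [0,0,0.2],"turn": [0,0,-1],"gripper": 1},{"xyz": [0,0,0.2],"turn": [0,0,-1],"gripper": 1}]'

```text
time_s: 8.13
position: [0.4239, -0.1592, 0.1138]
tool_rot: [[0.985, -0.171, 0.0], [-0.171, -0.985, -0.0], [0.0, 0.0, -1.0]]
ft_force: [0.3, 0.5, -1.1]
grip_width: 0.0852
```

>>> step_arm --steps '[{"xyz": [0,0,0.2],"turn": [0,0,-1],"gripper": 1},{"xyz": [0,0,0.2],"turn": [0,0,-1],"gripper": 1},{"xyz": [0,0,0.1],"turn": [0,0,-1],"gripper": 1},{"xyz": [0,0,0],"turn": [0,0,-0.5],"gripper": 1},{"xyz": [0,0,0],"turn": [0,0,0],"gripper": 1},{"xyz": [0,0,0],"turn": [0,0,0],"gripper": 1}]'

```text
time_s: 8.63
position: [0.4237, -0.1593, 0.0942]
tool_rot: [[0.995, 0.102, 0.0], [0.102, -0.995, -0.0], [0.0, 0.0, -1.0]]
ft_force: [0.1, -0.2, -0.4]
grip_width: 0.0853
```

```bash
python3 - <<'E'
from h import *
go(.4204,-.1637,.020,1.4)
E
```

```text
at [ 423.7 -159.3   94.2] a0 5.85 tilt [0. 0.] w 0.0853 t 8.6 F [ 0.1 -0.2 -0.4]
  cur frame [-0.094  0.1    1.855]  after turn [-0.086  0.107  1.855]  turn z 0.97
```

>>> step_arm --steps '[{"xyz": [0,0,0.2],"turn": [0,0,0.97],"gripper": 1},{"xyz": [-0.09,0.11,0.3],"turn": [0,0,0],"gripper": 1},{"xyz": [0,0,0.4],"turn": [0,0,0],"gripper": 1},{"xyz": [0,0,0.4],"turn": [0,0,0],"gripper": 1},{"xyz": [0,0,0.3],"turn": [0,0,0],"gripper": 1},{"xyz": [0,0,0.15],"turn": [0,0,0],"gripper": 1},{"xyz": [0,0,0.1],"turn": [0,0,0],"gripper": 1},{"xyz": [0,0,0],"turn": [0,0,0],"gripper": 1}]'

```text
time_s: 9.3
position: [0.4199, -0.164, 0.02]
tool_rot: [[1.0, 0.024, -0.0], [0.024, -1.0, 0.0], [-0.0, -0.0, -1.0]]
ft_force: [0.1, -0.1, 0.9]
grip_width: 0.0852
```

>>> step_arm --steps '[{"xyz": [0,0,0],"turn": [0,0,0],"gripper": -1},{"xyz": [0,0,0],"turn": [0,0,0],"gripper": -1},{"xyz": [0,0,0],"turn": [0,0,0],"gripper": -1},{"xyz": [0,0,0],"turn": [0,0,0],"gripper": -1},{"xyz": [0,0,0],"turn": [0,0,0],"gripper": -1},{"xyz": [0,0,0],"turn": [0,0,0],"gripper": -1}]' --squeeze 70

```text
time_s: 9.8
position: [0.42, -0.1642, 0.0215]
tool_rot: [[1.0, 0.024, 0.001], [0.024, -1.0, -0.001], [0.001, 0.001, -1.0]]
ft_force: [-2.7, 1.8, 11.9]
grip_width: 0.0554
```

>>> step_arm --steps '[{"xyz": [0,0,-0.1],"turn": [0,0,0],"gripper": -1},{"xyz": [0,0,-0.3],"turn": [0,0,0],"gripper": -1},{"xyz": [0,0,-0.4],"turn": [0,0,0],"gripper": -1},{"xyz": [0,0,-0.4],"turn": [0,0,0],"gripper": -1},{"xyz": [0,0,-0.3],"turn": [0,0,0],"gripper": -1},{"xyz": [0,0,0],"turn": [0,0,0],"gripper": -1},{"xyz": [0,0,0],"turn": [0,0,0],"gripper": -1}]'

```text
time_s: 10.38
position: [0.4198, -0.164, 0.0805]
tool_rot: [[1.0, 0.024, 0.001], [0.024, -1.0, -0.0], [0.001, 0.0, -1.0]]
ft_force: [-0.4, -0.1, -3.5]
grip_width: 0.0553
```

```bash
python3 - <<'E'
from h import *
go(.551,.1540,.200,-2.1)
b,_=cams.get_image('side')
cv2.imwrite('pics/4.png',cv2.resize(b[100:240,260:420],None,fx=3,fy=3,interpolation=cv2.INTER_CUBIC)[:,:,::-1])
E
```

```text
at [ 419.8 -164.    80.5] a0 1.4 tilt [0.0007 0.0005] w 0.0553 t 10.4 F [-0.4 -0.1 -3.5]
  cur frame [ 3.477 -7.866 -2.989]  after turn [ 2.987 -8.065 -2.988]  turn z 0.764
```

View pics/4.png

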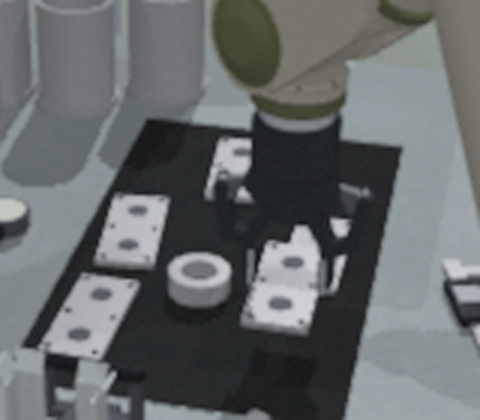

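>>> step_arm --steps '[{"xyz": [0.1,-0.2,-0.6],"turn": [0,0,0],"gripper": -1},{"xyz": [0.2,-0.4,-0.7],"turn": [0,0,0],"gripper": -1},{"xyz": [0.3,-0.7,-0.7],"turn": [0,0,0],"gripper": -1},{"xyz": [0.3,-0.7,-0.6],"turn": [0,0,0],"gripper": -1},{"xyz": [0.3,-0.7,-0.4],"turn": [0,0,0],"gripper": -1},{"xyz": [0.3,-0.7,0],"turn": [0,0,0],"gripper": -1},{"xyz": [0.3,-0.7,0],"turn": [0,0,0],"gripper": -1},{"xyz": [0.3,-0.7,0],"turn": [0,0,0],"gripper": -1},{"xyz": [0.3,-0.7,0],"turn": [0,0,0],"gripper": -1},{"xyz": [0.3,-0.7,0],"turn": [0,0,0],"gripper": -1},{"xyz": [0.3,-0.7,0],"turn": [0,0,0],"gripper": -1},{"xyz": [0.2,-0.4,0],"turn": [0,0,0],"gripper": -1},{"xyz": [0.2,-0.3,0],"turn": [0,0,0],"gripper": -1},{"xyz": [0.1,-0.2,0],"turn": [0,0,0.76],"gripper": -1},{"xyz": [0,0,0],"turn": [0,0,0],"gripper": -1},{"xyz": [0,0,0],"turn": [0,0,0],"gripper": -1}]'

```text
time_s: 11.77
position: [0.5516, 0.1513, 0.1989]
tool_rot: [[0.999, -0.034, -0.003], [-0.034, -0.999, -0.0], [-0.003, 0.0, -1.0]]
ft_force: [0.1, -0.3, -4.4]
grip_width: 0.055
```

```bash
python3 - <<'E'
from h import *
go(.551,.1537,.160,-2.1)
b,_=cams.get_image('side');a,_=cams.get_image('top')
cv2.imwrite('pics/top5.png',a[:,:,::-1]);cv2.imwrite('pics/side5.png',b[:,:,::-1])
B=cv2.resize(b[170:320,210:360],None,fx=4,fy=4,interpolation=cv2.INTER_CUBIC);
cv2.imwrite('pics/5.png',B[:,:,::-1])
E
```

```text
at [551.6 151.3 198.9] a0 -1.96 tilt [-0.0028  0.0005] w 0.055 t 11.8 F [ 0.1 -0.3 -4.4]
  cur frame [-0.015 -0.06   0.971]  after turn [-0.018 -0.059  0.971]  turn z 0.031
```

View pics/5.png

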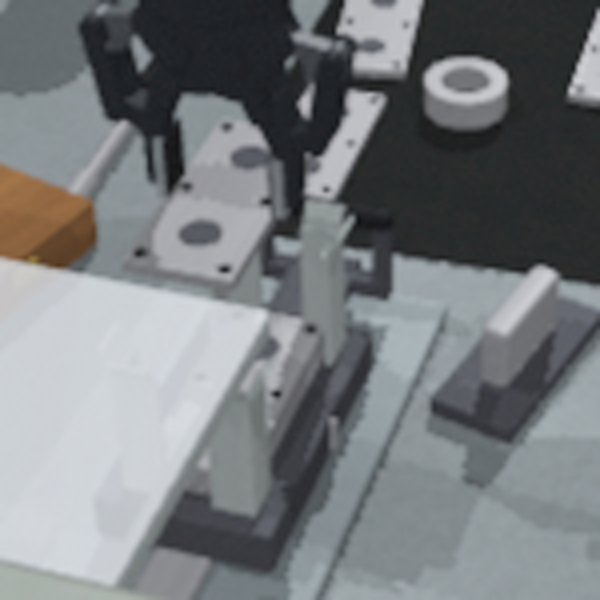

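```bash
python3 - <<'E'
from h import *
cs=lambda u,v:(210+(u+.5)/4-.5,170+(v+.5)/4-.5)
print('held mid,corner',ray('side',[cs(267,202),cs(225,268)],.188)[:,:2]*1e3)
print('pile mid,corner',ray('side',[cs(277,395),cs(311,328)],.060)[:,:2]*1e3)
E
```

```text
held mid,corner [[529.92403714 151.07036702]
 [532.49772551 207.5263482 ]]
pile mid,corner [[528.62155673 154.40212231]
 [527.53645883  96.06332016]]
```

>>> step_arm --steps '[{"xyz": [-0.02,-0.07,0.2],"turn": [0,0,0.03],"gripper": -1},{"xyz": [0,0,0.3],"turn": [0,0,0],"gripper": -1},{"xyz": [0,0,0.3],"turn": [0,0,0],"gripper": -1},{"xyz": [0,0,0.2],"turn": [0,0,0],"gripper": -1},{"xyz": [0,0,0.1],"turn": [0,0,0],"gripper": -1}]'

```text
time_s: 12.28
position: [0.5508, 0.1538, 0.1548]
tool_rot: [[0.999, -0.039, -0.002], [-0.039, -0.999, -0.0], [-0.002, 0.0, -1.0]]
ft_force: [-0.2, -0.5, -3.8]
grip_width: 0.0552
```

>>> step_arm --steps '[{"xyz": [0,0,0.15],"turn": [0,0,0],"gripper": -1},{"xyz": [0,0,0.15],"turn": [0,0,0],"gripper": -1},{"xyz": [0,0,0.15],"turn": [0,0,0],"gripper": -1},{"xyz": [0,0,0.15],"turn": [0,0,0],"gripper": -1},{"xyz": [0,0,0],"turn": [0,0,0],"gripper": -1}]'

```text
time_s: 12.7
position: [0.5509, 0.1541, 0.1311]
tool_rot: [[0.999, -0.039, -0.002], [-0.039, -0.999, -0.0], [-0.002, 0.0, -1.0]]
ft_force: [-0.4, -0.1, -5.1]
grip_width: 0.055
```

>>> step_arm --steps '[{"xyz": [0,0,0.15],"turn": [0,0,0],"gripper": -1},{"xyz": [0,0,0.15],"turn": [0,0,0],"gripper": -1},{"xyz": [0,0,0.15],"turn": [0,0,0],"gripper": -1},{"xyz": [0,0,0.15],"turn": [0,0,0],"gripper": -1},{"xyz": [0,0,0.15],"turn": [0,0,0],"gripper": -1},{"xyz": [0,0,0.1],"turn": [0,0,0],"gripper": -1},{"xyz": [0,0,0],"turn": [0,0,0],"gripper": -1}]'

```text
time_s: 13.28
position: [0.551, 0.1541, 0.0972]
tool_rot: [[0.999, -0.039, -0.002], [-0.039, -0.999, -0.0], [-0.002, 0.0, -1.0]]
ft_force: [-0.7, 0.3, -4.2]
grip_width: 0.0549
```

>>> step_arm --steps '[{"xyz": [0,0,0.05],"turn": [0,0,0],"gripper": -1},{"xyz": [0,0,0.05],"turn": [0,0,0],"gripper": -1},{"xyz": [0,0,0.05],"turn": [0,0,0],"gripper": -1},{"xyz": [0,0,0.05],"turn": [0,0,0],"gripper": -1},{"xyz": [0,0,0],"turn": [0,0,0],"gripper": -1}]'

```text
time_s: 13.7
position: [0.5512, 0.1541, 0.09]
tool_rot: [[0.999, -0.039, -0.001], [-0.039, -0.999, -0.0], [-0.001, 0.0, -1.0]]
ft_force: [-0.6, 0.3, -4.6]
grip_width: 0.055
```

>>> step_arm --steps '[{"xyz": [0,0,0.05],"turn": [0,0,0],"gripper": -1},{"xyz": [0,0,0.05],"turn": [0,0,0],"gripper": -1},{"xyz": [0,0,0.05],"turn": [0,0,0],"gripper": -1},{"xyz": [0,0,0],"turn": [0,0,0],"gripper": -1}]'

```text
time_s: 14.03
position: [0.5512, 0.1541, 0.0838]
tool_rot: [[0.999, -0.039, -0.001], [-0.039, -0.999, -0.0], [-0.001, 0.0, -1.0]]
ft_force: [0.3, -0.5, -3.8]
grip_width: 0.055
```

>>> step_arm --steps '[{"xyz": [0,0,0.03],"turn": [0,0,0],"gripper": -1},{"xyz": [0,0,0.03],"turn": [0,0,0],"gripper": -1},{"xyz": [0,0,0],"turn": [0,0,0],"gripper": -1}]'

```text
time_s: 14.28
position: [0.5513, 0.1541, 0.0817]
tool_rot: [[0.999, -0.039, -0.0], [-0.039, -0.999, -0.0], [-0.0, 0.0, -1.0]]
ft_force: [0.1, 0.8, -4.2]
grip_width: 0.055
```

>>> step_arm --steps '[{"xyz": [0,0,0.03],"turn": [0,0,0],"gripper": -1},{"xyz": [0,0,0.02],"turn": [0,0,0],"gripper": -1},{"xyz": [0,0,0],"turn": [0,0,0],"gripper": -1}]'

```text
time_s: 14.53
position: [0.5513, 0.1541, 0.0798]
tool_rot: [[0.999, -0.039, -0.0], [-0.039, -0.999, -0.0], [-0.0, 0.0, -1.0]]
ft_force: [0.6, -0.2, -4.2]
grip_width: 0.0548
```

>>> step_arm --steps '[{"xyz": [0,0,0.03],"turn": [0,0,0],"gripper": -1},{"xyz": [0,0,0.03],"turn": [0,0,0],"gripper": -1},{"xyz": [0,0,0],"turn": [0,0,0],"gripper": -1}]'

```text
time_s: 14.78
position: [0.5515, 0.1541, 0.0782]
tool_rot: [[0.999, -0.039, 0.001], [-0.039, -0.999, -0.0], [0.001, -0.0, -1.0]]
ft_force: [-2.8, -1.3, 2.7]
grip_width: 0.0548
```

>>> step_arm --steps '[{"xyz": [0,0,0.03],"turn": [0,0,0],"gripper": -1},{"xyz": [0,0,0.02],"turn": [0,0,0],"gripper": -1},{"xyz": [0,0,0],"turn": [0,0,0],"gripper": -1}]'

```text
time_s: 15.03
position: [0.5515, 0.1543, 0.0781]
tool_rot: [[0.999, -0.038, 0.002], [-0.038, -0.999, 0.0], [0.002, -0.0, -1.0]]
ft_force: [-8.0, -1.0, 20.3]
grip_width: 0.0549
```

>>> step_arm --steps '[{"xyz": [0,0,-0.04],"turn": [0,0,0],"gripper": -1},{"xyz": [0,0,0],"turn": [0,0,0],"gripper": 0.7},{"xyz": [0,0,0],"turn": [0,0,0],"gripper": 1},{"xyz": [0,0,0],"turn": [0,0,0],"gripper": 1},{"xyz": [0,0,0],"turn": [0,0,0],"gripper": 1},{"xyz": [0,0,-0.2],"turn": [0,0,0],"gripper": 1},{"xyz": [0,0,-0.4],"turn": [0,0,0],"gripper": 1},{"xyz": [0,0,-0.8],"turn": [0,0,0],"gripper": 1},{"xyz": [0,0,-0.8],"turn": [0,0,0],"gripper": 1},{"xyz": [0,0,-0.6],"turn": [0,0,0],"gripper": 1},{"xyz": [0.1,0.3,-0.25],"turn": [0,0,0],"gripper": 1}]'

```text
time_s: 15.95
position: [0.5555, 0.1431, 0.2033]
tool_rot: [[0.999, -0.037, 0.006], [-0.037, -0.999, 0.001], [0.006, -0.001, -1.0]]
ft_force: [0.3, 0.6, -0.9]
grip_width: 0.0854
```

>>> step_arm --steps '[{"xyz": [0.15,0.8,0],"turn": [0,0,0],"gripper": 1},{"xyz": [0.15,0.8,0],"turn": [0,0,0],"gripper": 1},{"xyz": [0.15,0.8,0],"turn": [0,0,0],"gripper": 1},{"xyz": [0.15,0.8,0],"turn": [0,0,0],"gripper": 1},{"xyz": [0.15,0.8,0],"turn": [0,0,0],"gripper": 1},{"xyz": [0.15,0.8,0.3],"turn": [0,0,0],"gripper": 1},{"xyz": [0.15,0.8,0.3],"turn": [0,0,0],"gripper": 1},{"xyz": [0.15,0.8,0.3],"turn": [0,0,0],"gripper": 1},{"xyz": [0.15,0.6,0.3],"turn": [0,0,0],"gripper": 1},{"xyz": [0.07,0.3,0.3],"turn": [0,0,0],"gripper": 1},{"xyz": [0,0,0.3],"turn": [0,0,0],"gripper": 1},{"xyz": [0,0,0.2],"turn": [0,0,0],"gripper": 1},{"xyz": [0,0,0],"turn": [0,0,0],"gripper": 1}]'

```text
time_s: 17.03
position: [0.5994, -0.1514, 0.1169]
tool_rot: [[0.999, -0.038, -0.004], [-0.038, -0.999, 0.002], [-0.004, -0.002, -1.0]]
ft_force: [0.5, 0.4, 0.9]
grip_width: 0.0856
```

```bash
python3 - <<'E'
from h import *
go(.6003,-.152,.020,-0.5)
a,_=cams.get_image('top');b,_=cams.get_image('side')
cv2.imwrite('pics/top6.png',a[:,:,::-1]);cv2.imwrite('pics/side6.png',b[:,:,::-1])
plates('top',a,thr=95);plates('side',b)
A=cv2.resize(a[150:250,190:290],None,fx=4,fy=4,interpolation=cv2.INTER_CUBIC)
B=cv2.resize(b[225:325,215:315],None,fx=4,fy=4,interpolation=cv2.INTER_CUBIC);cv2.imwrite('pics/6.png',np.hstack([A,B])[:,:,::-1])
E
```

```text
at [ 599.4 -151.4  116.9] a0 -2.2 tilt [-0.0038 -0.0018] w 0.0856 t 17.0 F [0.5 0.4 0.9]
  cur frame [0.031 0.019 2.423]  after turn [0.022 0.015 2.423]  turn z -0.372
top uv [383.3 234.4] xy 415.0 -319.5 yaw 0.2 LxW 133.3 60.3
top uv [423.5 203.6] xy 527.0 -466.5 yaw 5.7 LxW 134.2 62.4
top uv [380.3 182.4] xy 604.3 -313.4 yaw 7.6 LxW 134.7 62.4
top uv [170.1 373.7] xy -50.9 407.9 yaw 0.1 LxW 134.6 46.4
side uv [365.2 183.9] xy 415.6 -317.9 yaw -0.2 LxW 142.0 61.7
side uv [304.3 175.9] xy 604.0 -312.1 yaw 7.5 LxW 144.1 61.5
side uv [339.2 156.2] xy 527.2 -465.5 yaw 5.8 LxW 145.9 61.9
side uv [545.3 361.7] xy -29.6 227.2 yaw -1.1 LxW 112.7 75.1
side uv [581.2 307.5] xy -112.9 53.9 yaw -36.7 LxW 141.8 51.9
side uv [475.9 273.4] xy 94.1 -6.6 yaw -56.3 LxW 144.1 48.2
side uv [339.2 264.5] xy 418.0 43.8 yaw -14.2 LxW 137.4 62.2
```

View pics/6.png

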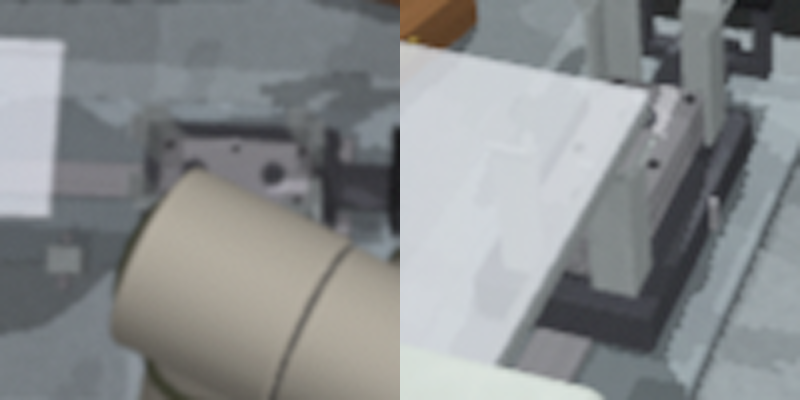

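>>> step_arm --steps '[{"xyz": [0,0,0.2],"turn": [0,0,-0.37],"gripper": 1},{"xyz": [0.02,0.015,0.5],"turn": [0,0,0],"gripper": 1},{"xyz": [0,0,0.6],"turn": [0,0,0],"gripper": 1},{"xyz": [0,0,0.5],"turn": [0,0,0],"gripper": 1},{"xyz": [0,0,0.3],"turn": [0,0,0],"gripper": 1},{"xyz": [0,0,0.2],"turn": [0,0,0],"gripper": 1},{"xyz": [0,0,0.08],"turn": [0,0,0],"gripper": 1},{"xyz": [0,0,0],"turn": [0,0,0],"gripper": 1},{"xyz": [0,0,0],"turn": [0,0,0],"gripper": -1},{"xyz": [0,0,0],"turn": [0,0,0],"gripper": -1},{"xyz": [0,0,0],"turn": [0,0,0],"gripper": -1},{"xyz": [0,0,0],"turn": [0,0,0],"gripper": -1},{"xyz": [0,0,0],"turn": [0,0,0],"gripper": -1},{"xyz": [0,0,0],"turn": [0,0,0],"gripper": -1}]'

```text
time_s: 18.3
position: [0.6037, -0.1537, 0.0302]
tool_rot: [[1.0, -0.009, 0.009], [-0.009, -1.0, -0.004], [0.009, 0.004, -1.0]]
ft_force: [-16.5, 2.1, 39.9]
grip_width: 0.0124
```

>>> step_arm --steps '[{"xyz": [0,0,-0.1],"turn": [0,0,0],"gripper": -1},{"xyz": [0,0,-0.3],"turn": [0,0,0],"gripper": -1},{"xyz": [0,0,-0.6],"turn": [0,0,0],"gripper": -1},{"xyz": [0,0,-0.8],"turn": [0,0,0],"gripper": -1},{"xyz": [0,0,-0.8],"turn": [0,0,0],"gripper": -1},{"xyz": [0,0,-0.8],"turn": [0,0,0.4],"gripper": -1},{"xyz": [0,0,-0.6],"turn": [0,0,0],"gripper": -1},{"xyz": [0,0,-0.4],"turn": [0,0,0],"gripper": -1},{"xyz": [0,0,0],"turn": [0,0,0],"gripper": -1}]'

```text
time_s: 19.05
position: [0.6022, -0.153, 0.2046]
tool_rot: [[0.999, -0.041, 0.007], [-0.041, -0.999, -0.003], [0.007, 0.003, -1.0]]
ft_force: [0.3, 0.0, 0.1]
grip_width: -0.0
```

```bash
python3 - <<'E'
from h import *
go(.551,.154,.165,-2.1)
print('pile top',ray('top',[(190+(233.5)/4-.5,150+172.5/4-.5)],.068)*1e3,'side nearmid',ray('side',[(215+255.5/4-.5,225+163.5/4-.5)],.068)*1e3)
E
```

```text
at [ 602.2 -153.   204.6] a0 -2.35 tilt [0.0069 0.0029] w -0.0 t 19.1 F [0.3 0.  0.1]
  cur frame [-1.6   -7.619  0.958]  after turn [-1.56  -7.624  0.991]  turn z -0.054
pile top [[552.86640974 154.99422452  68.        ]] side nearmid [[529.61280778 153.87989923  68.        ]]
```

```bash
python3 - <<'E'
from h import *
a,_=cams.get_image('top');b,_=cams.get_image('side')
plates('top',a,thr=95);plates('side',b)
B=cv2.resize(b[130:250,240:400],None,fx=4,fy=4,interpolation=cv2.INTER_CUBIC);cv2.imwrite('pics/7.png',B[:,:,::-1])
E
```

```text
top uv [383.3 234.4] xy 415.4 -319.5 yaw 0.2 LxW 133.2 59.4
top uv [423.5 203.6] xy 527.1 -466.6 yaw 5.6 LxW 134.4 62.5
top uv [380.3 182.4] xy 604.3 -313.3 yaw 7.7 LxW 134.5 62.4
top uv [170.  372.5] xy -46.9 411.5 yaw 0.1 LxW 141.8 54.4
top uv [335.9 163.2] xy 671.6 -152.0 yaw -27.4 LxW 116.0 58.6
side uv [365.2 183.9] xy 415.6 -318.0 yaw -0.4 LxW 141.4 61.7
side uv [303.8 176.5] xy 604.1 -312.0 yaw 7.7 LxW 144.0 61.5
side uv [339.2 156.2] xy 527.2 -465.5 yaw 5.8 LxW 145.9 61.9
side uv [545.3 361.9] xy -29.8 227.1 yaw -1.0 LxW 112.5 74.7
side uv [581.2 307.6] xy -111.9 52.8 yaw -39.0 LxW 142.8 51.8
side uv [478.2 274. ] xy 88.4 -5.1 yaw -61.9 LxW 140.0 51.4
side uv [339.3 264.6] xy 418.0 43.7 yaw -14.1 LxW 137.0 62.2
```

View pics/7.png

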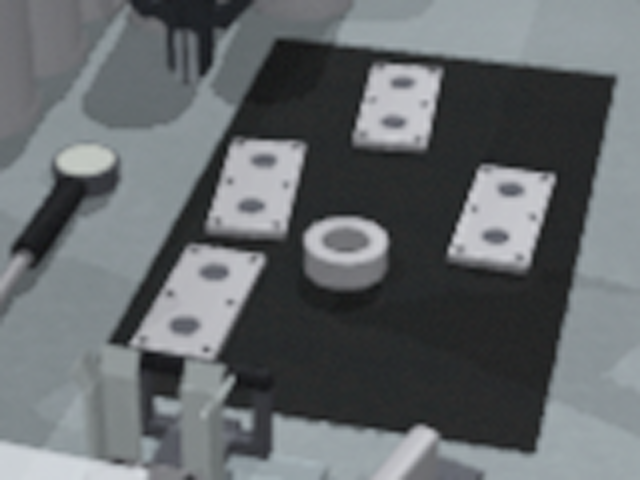

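```bash
python3 - <<'E'
from h import *
c=lambda u,v:(240+(u+.5)/4-.5,130+(v+.5)/4-.5)
for nm,p in(('A',[(214,271),(184,326)]),('B',[(263,160),(250,207)])):
    w=ray('side',[c(*q) for q in p],.011)*1e3; m=w.mean(0);d=w[0]-w[1]; print(nm,w[:,:2].round(1).tolist(),m.round(1),'yaw',np.degrees(np.arctan2(d[0],-d[1])))
s=[(305,176.5)]
E
```

```text
A [[601.7, -190.2], [601.9, -120.2]] [ 601.8 -155.2   11. ] yaw -0.15505911449657664
B [[610.0, -349.5], [600.7, -280.0]] [ 605.3 -314.8   11. ] yaw 7.626797962525503
```

>>> step_arm --steps '[{"xyz": [0,0,0.3],"turn": [0,0,-0.43],"gripper": 1},{"xyz": [-0.045,-0.025,0.6],"turn": [0,0,0],"gripper": 1},{"xyz": [0,0,0.8],"turn": [0,0,0],"gripper": 1},{"xyz": [0,0,0.8],"turn": [0,0,0],"gripper": 1},{"xyz": [0,0,0.8],"turn": [0,0,0],"gripper": 1},{"xyz": [0,0,0.6],"turn": [0,0,0],"gripper": 1},{"xyz": [0,0,0.4],"turn": [0,0,0],"gripper": 1},{"xyz": [0,0,0.2],"turn": [0,0,0],"gripper": 1},{"xyz": [0,0,0.1],"turn": [0,0,0],"gripper": 1},{"xyz": [0,0,0],"turn": [0,0,0],"gripper": 1},{"xyz": [0,0,0],"turn": [0,0,0],"gripper": 1}]'

```text
time_s: 20.07
position: [0.5997, -0.1517, 0.0165]
tool_rot: [[1.0, -0.007, 0.001], [-0.007, -1.0, -0.0], [0.001, 0.0, -1.0]]
ft_force: [0.9, 0.3, 0.4]
grip_width: 0.0854
```

```bash
python3 - <<'E'
from h import *
go(.6004,-.152,.0165,-0.4)
E
```

```text
at [ 599.7 -151.7   16.5] a0 -0.38 tilt [0.0008 0.0003] w 0.0854 t 20.1 F [0.9 0.3 0.4]
  cur frame [0.018 0.008 0.001]  after turn [0.018 0.008 0.001]  turn z 0.005
```

Close gently in stages and watch width and force.

>>> step_arm --steps '[{"xyz": [0,0,0],"turn": [0,0,0],"gripper": 0.4},{"xyz": [0,0,0],"turn": [0,0,0],"gripper": 0.4},{"xyz": [0,0,0],"turn": [0,0,0],"gripper": 0.3},{"xyz": [0,0,0],"turn": [0,0,0],"gripper": 0.3},{"xyz": [0,0,0],"turn": [0,0,0],"gripper": 0.3}]' --squeeze 50

```text
time_s: 20.48
position: [0.6002, -0.1518, 0.0179]
tool_rot: [[1.0, -0.007, 0.003], [-0.007, -1.0, -0.001], [0.003, 0.001, -1.0]]
ft_force: [-0.3, 1.0, 9.7]
grip_width: 0.0565
```

>>> step_arm --steps '[{"xyz": [0,0,0],"turn": [0,0,0],"gripper": -1},{"xyz": [0,0,0],"turn": [0,0,0],"gripper": -1},{"xyz": [0,0,0],"turn": [0,0,0],"gripper": -1},{"xyz": [0,0,0],"turn": [0,0,0],"gripper": -1}]' --squeeze 70

```text
time_s: 20.82
position: [0.6002, -0.1518, 0.0181]
tool_rot: [[1.0, -0.007, 0.003], [-0.007, -1.0, -0.001], [0.003, 0.001, -1.0]]
ft_force: [-0.5, 1.9, 11.5]
grip_width: 0.056
```

>>> step_arm --steps '[{"xyz": [0,0,-0.1],"turn": [0,0,0],"gripper": -1},{"xyz": [0,0,-0.3],"turn": [0,0,0],"gripper": -1},{"xyz": [0,0,-0.6],"turn": [0,0,0],"gripper": -1},{"xyz": [0,0,-0.8],"turn": [0,0,0],"gripper": -1},{"xyz": [0,0,-0.8],"turn": [0,0,0],"gripper": -1},{"xyz": [0,0,-0.8],"turn": [0,0,0.4],"gripper": -1},{"xyz": [0,0,-0.6],"turn": [0,0,0],"gripper": -1},{"xyz": [0,0,-0.4],"turn": [0,0,0],"gripper": -1},{"xyz": [0,0,0],"turn": [0,0,0],"gripper": -1}]'

```text
time_s: 21.57
position: [0.6003, -0.1519, 0.1964]
tool_rot: [[0.999, -0.039, 0.006], [-0.039, -0.999, -0.003], [0.007, 0.003, -1.0]]
ft_force: [0.1, -0.3, -3.5]
grip_width: 0.0558
```

```bash
python3 - <<'E'
from h import *
go(.551,.154,.165,-2.1)
E
```

```text
at [ 600.3 -151.9  196.4] a0 -2.21 tilt [0.0065 0.0027] w 0.0558 t 21.6 F [ 0.1 -0.3 -3.5]
  cur frame [-1.531 -7.597  0.754]  after turn [-1.511 -7.598  0.785]  turn z -0.024
```

>>> step_arm --steps '[{"xyz": [-0.05,-0.3,0],"turn": [0,0,0],"gripper": -1},{"xyz": [-0.13,-0.6,0],"turn": [0,0,0],"gripper": -1},{"xyz": [-0.15,-0.8,0],"turn": [0,0,0],"gripper": -1},{"xyz": [-0.15,-0.8,0],"turn": [0,0,0],"gripper": -1},{"xyz": [-0.15,-0.8,0],"turn": [0,0,0],"gripper": -1},{"xyz": [-0.15,-0.8,0],"turn": [0,0,0],"gripper": -1},{"xyz": [-0.15,-0.8,0],"turn": [0,0,0],"gripper": -1},{"xyz": [-0.15,-0.8,0],"turn": [0,0,0],"gripper": -1},{"xyz": [-0.15,-0.8,0],"turn": [0,0,0],"gripper": -1},{"xyz": [-0.15,-0.6,0],"turn": [0,0,0],"gripper": -1},{"xyz": [-0.1,-0.3,0.2],"turn": [0,0,0],"gripper": -1},{"xyz": [-0.05,0,0.2],"turn": [0,0,0],"gripper": -1},{"xyz": [0,0,0.2],"turn": [0,0,0],"gripper": -1},{"xyz": [0,0,0.1],"turn": [0,0,0],"gripper": -1},{"xyz": [0,0,0],"turn": [0,0,0],"gripper": -1}]'

```text
time_s: 22.82
position: [0.5494, 0.1453, 0.1622]
tool_rot: [[0.999, -0.04, -0.003], [-0.04, -0.999, -0.0], [-0.003, 0.001, -1.0]]
ft_force: [-0.4, -0.4, -3.2]
grip_width: 0.0558
```

```bash
python3 - <<'E'
from h import *
go(.551,.154,.089,-2.1)
E
```

```text
at [549.4 145.3 162.2] a0 -2.3 tilt [-0.0031  0.0005] w 0.0558 t 22.8 F [-0.4 -0.4 -3.2]
  cur frame [ 0.038 -0.219  1.829]  after turn [ 0.033 -0.218  1.829]  turn z -0.045
```

>>> step_arm --steps '[{"xyz": [0.035,-0.218,0],"turn": [0,0,-0.04],"gripper": -1},{"xyz": [0,0,0.2],"turn": [0,0,0],"gripper": -1},{"xyz": [0,0,0.2],"turn": [0,0,0],"gripper": -1},{"xyz": [0,0,0.2],"turn": [0,0,0],"gripper": -1},{"xyz": [0,0,0.2],"turn": [0,0,0],"gripper": -1},{"xyz": [0,0,0],"turn": [0,0,0],"gripper": -1}]'

```text
time_s: 23.32
position: [0.5505, 0.155, 0.1298]
tool_rot: [[0.999, -0.036, -0.004], [-0.036, -0.999, -0.0], [-0.004, 0.0, -1.0]]
ft_force: [-0.6, 0.1, -3.8]
grip_width: 0.0553
```

>>> step_arm --steps '[{"xyz": [0,0,0.2],"turn": [0,0,0],"gripper": -1},{"xyz": [0,0,0.2],"turn": [0,0,0],"gripper": -1},{"xyz": [0,0,0.2],"turn": [0,0,0],"gripper": -1},{"xyz": [0,0,0.15],"turn": [0,0,0],"gripper": -1},{"xyz": [0,0,0.15],"turn": [0,0,0],"gripper": -1},{"xyz": [0,0,0],"turn": [0,0,0],"gripper": -1}]'

```text
time_s: 23.82
position: [0.5509, 0.1552, 0.0945]
tool_rot: [[0.999, -0.035, -0.002], [-0.035, -0.999, -0.0], [-0.002, 0.0, -1.0]]
ft_force: [0.2, 0.3, -3.8]
grip_width: 0.0557
```

>>> step_arm --steps '[{"xyz": [0,0,0.03],"turn": [0,0,0],"gripper": -1},{"xyz": [0,0,0.03],"turn": [0,0,0],"gripper": -1},{"xyz": [0,0,0.03],"turn": [0,0,0],"gripper": -1},{"xyz": [0,0,0],"turn": [0,0,0],"gripper": -1}]'

```text
time_s: 24.15
position: [0.5514, 0.1552, 0.0923]
tool_rot: [[0.999, -0.035, 0.0], [-0.035, -0.999, 0.0], [0.0, -0.0, -1.0]]
ft_force: [0.4, -0.5, -4.7]
grip_width: 0.0556
```

>>> step_arm --steps '[{"xyz": [0,0.02,0.03],"turn": [0,0,0],"gripper": -1},{"xyz": [0,0,0.03],"turn": [0,0,0],"gripper": -1},{"xyz": [0,0,0.03],"turn": [0,0,0],"gripper": -1},{"xyz": [0,0,0],"turn": [0,0,0],"gripper": -1}]'

```text
time_s: 24.48
position: [0.5513, 0.1544, 0.0885]
tool_rot: [[0.999, -0.035, -0.0], [-0.035, -0.999, -0.0], [-0.0, 0.0, -1.0]]
ft_force: [0.0, -0.1, -4.7]
grip_width: 0.0555
```

>>> step_arm --steps '[{"xyz": [0,0,0.03],"turn": [0,0,0],"gripper": -1},{"xyz": [0,0,0.03],"turn": [0,0,0],"gripper": -1},{"xyz": [0,0,0],"turn": [0,0,0],"gripper": -1}]'

```text
time_s: 24.73
position: [0.5513, 0.1544, 0.0861]
tool_rot: [[0.999, -0.035, -0.0], [-0.035, -0.999, -0.0], [-0.0, 0.0, -1.0]]
ft_force: [-0.4, 0.0, -3.3]
grip_width: 0.056
```

>>> step_arm --steps '[{"xyz": [0,0,0.03],"turn": [0,0,0],"gripper": -1},{"xyz": [0,0,0.02],"turn": [0,0,0],"gripper": -1},{"xyz": [0,0,0],"turn": [0,0,0],"gripper": -1}]'

```text
time_s: 24.98
position: [0.5513, 0.1544, 0.0841]
tool_rot: [[0.999, -0.035, -0.0], [-0.035, -0.999, -0.0], [-0.0, 0.0, -1.0]]
ft_force: [0.4, 0.5, -3.0]
grip_width: 0.0559
```

>>> step_arm --steps '[{"xyz": [0,0,0.03],"turn": [0,0,0],"gripper": -1},{"xyz": [0,0,0.02],"turn": [0,0,0],"gripper": -1},{"xyz": [0,0,0],"turn": [0,0,0],"gripper": -1}]'

```text
time_s: 25.23
position: [0.5515, 0.1544, 0.0826]
tool_rot: [[0.999, -0.035, 0.0], [-0.035, -0.999, -0.0], [0.0, -0.0, -1.0]]
ft_force: [0.0, 0.2, -0.9]
grip_width: 0.0558
```

>>> step_arm --steps '[{"xyz": [0,0,0.02],"turn": [0,0,0],"gripper": -1},{"xyz": [0,0,0],"turn": [0,0,0],"gripper": -1}]'

```text
time_s: 25.4
position: [0.5515, 0.1544, 0.0825]
tool_rot: [[0.999, -0.035, 0.001], [-0.035, -0.999, -0.0], [0.001, 0.0, -1.0]]
ft_force: [-2.6, -0.4, 6.7]
grip_width: 0.0558
```

>>> step_arm --steps '[{"xyz": [0,0,-0.01],"turn": [0,0,0],"gripper": -1},{"xyz": [0,0,0],"turn": [0,0,0],"gripper": 0.7},{"xyz": [0,0,0],"turn": [0,0,0],"gripper": 1},{"xyz": [0,0,0],"turn": [0,0,0],"gripper": 1},{"xyz": [0,0,0],"turn": [0,0,0],"gripper": 1},{"xyz": [0,0,-0.2],"turn": [0,0,0],"gripper": 1},{"xyz": [0,0,-0.4],"turn": [0,0,0],"gripper": 1},{"xyz": [0,0,-0.8],"turn": [0,0,0],"gripper": 1},{"xyz": [0,0,-0.8],"turn": [0,0,0],"gripper": 1},{"xyz": [0,0,-0.6],"turn": [0,0,0],"gripper": 1},{"xyz": [0.05,0.4,-0.2],"turn": [0,0,0],"gripper": 1}]'

```text
time_s: 26.32
position: [0.5536, 0.14, 0.2067]
tool_rot: [[0.999, -0.033, 0.007], [-0.033, -0.999, 0.001], [0.007, -0.001, -1.0]]
ft_force: [0.7, -0.5, 0.2]
grip_width: 0.0853
```

>>> step_arm --steps '[{"xyz": [0.13,0.8,0],"turn": [0,0,0],"gripper": 1},{"xyz": [0.13,0.85,0],"turn": [0,0,0],"gripper": 1},{"xyz": [0.13,0.85,0],"turn": [0,0,0],"gripper": 1},{"xyz": [0.13,0.85,0],"turn": [0,0,0],"gripper": 1},{"xyz": [0.13,0.85,0],"turn": [0,0,0],"gripper": 1},{"xyz": [0.13,0.85,0],"turn": [0,0,0],"gripper": 1},{"xyz": [0.13,0.85,0],"turn": [0,0,0],"gripper": 1},{"xyz": [0.13,0.85,0],"turn": [0,0,0],"gripper": 1},{"xyz": [0.13,0.85,0],"turn": [0,0,0],"gripper": 1},{"xyz": [0.13,0.85,0],"turn": [0,0,0],"gripper": 1},{"xyz": [0.13,0.85,0],"turn": [0,0,0],"gripper": 1},{"xyz": [0.13,0.85,0],"turn": [0,0,0],"gripper": 1},{"xyz": [0.13,0.8,0],"turn": [0,0,0],"gripper": 1},{"xyz": [0,0.3,0.2],"turn": [0,0,0],"gripper": 1},{"xyz": [0,0,0.4],"turn": [0,0,-0.7],"gripper": 1},{"xyz": [0,0,0.5],"turn": [0,0,-0.7],"gripper": 1},{"xyz": [0,0,0.5],"turn": [0,0,-0.7],"gripper": 1},{"xyz": [0,0,0.4],"turn": [0,0,0],"gripper": 1},{"xyz": [0,0,0],"turn": [0,0,0],"gripper": 1}]'

```text
time_s: 27.9
position: [0.6032, -0.3124, 0.1184]
tool_rot: [[0.991, 0.132, -0.005], [0.132, -0.991, 0.004], [-0.005, -0.005, -1.0]]
ft_force: [0.0, -0.4, -1.2]
grip_width: 0.0853
```

```bash
cat > look.py <<'E'
from h import *
import sys
go(*map(float,sys.argv[1:6]))
a,_=cams.get_image('top');b,_=cams.get_image('side')
cv2.imwrite('pics/top_l.png',a[:,:,::-1]);cv2.imwrite('pics/side_l.png',b[:,:,::-1])
plates('top',a);print();plates('side',b)
E
python3 look.py .604 -.3122 .0165 7.7
```

```text
at [ 603.2 -312.4  118.4] a0 7.61 tilt [-0.0047 -0.0048] w 0.0853 t 27.9 F [ 0.  -0.4 -1.2]
  cur frame [0.033 0.011 2.548]  after turn [ 2.100e-02 -1.000e-03  2.548e+00]  turn z -0.02
top uv [423.5 203.6] xy 527.0 -466.5 yaw 5.8 LxW 134.1 62.2
top uv [390.2 167.1] xy 662.9 -349.0 yaw -34.1 LxW 108.1 56.9

side uv [365.2 183.9] xy 415.6 -317.6 yaw -0.3 LxW 141.3 61.2
side uv [303.8 176.5] xy 604.0 -312.1 yaw 7.5 LxW 144.1 61.5
side uv [339.2 156.2] xy 527.2 -465.5 yaw 5.8 LxW 145.9 61.9
side uv [582.  305.5] xy -108.3 45.4 yaw -52.2 LxW 143.8 50.0
side uv [339.3 264.4] xy 418.0 44.0 yaw -14.2 LxW 137.6 62.2
```

>>> step_arm --steps '[{"xyz": [0.02,0,0.3],"turn": [0,0,0],"gripper": 1},{"xyz": [0,0,0.5],"turn": [0,0,0],"gripper": 1},{"xyz": [0,0,0.6],"turn": [0,0,0],"gripper": 1},{"xyz": [0,0,0.5],"turn": [0,0,0],"gripper": 1},{"xyz": [0,0,0.35],"turn": [0,0,0],"gripper": 1},{"xyz": [0,0,0.2],"turn": [0,0,0],"gripper": 1},{"xyz": [0,0,0.1],"turn": [0,0,0],"gripper": 1},{"xyz": [0,0,0],"turn": [0,0,0],"gripper": 1},{"xyz": [0,0,0],"turn": [0,0,0],"gripper": 0.4},{"xyz": [0,0,0],"turn": [0,0,0],"gripper": 0.4},{"xyz": [0,0,0],"turn": [0,0,0],"gripper": 0.3},{"xyz": [0,0,0],"turn": [0,0,0],"gripper": 0.3},{"xyz": [0,0,0],"turn": [0,0,0],"gripper": 0.3}]' --squeeze 50

```text
time_s: 29.08
position: [0.6057, -0.314, 0.0215]
tool_rot: [[0.991, 0.132, 0.002], [0.132, -0.991, -0.001], [0.001, 0.002, -1.0]]
ft_force: [-1.9, 1.6, 6.3]
grip_width: 0.0566
```

>>> step_arm --steps '[{"xyz": [0,0,0],"turn": [0,0,0],"gripper": 0.7},{"xyz": [0,0,0],"turn": [0,0,0],"gripper": 0.7},{"xyz": [-0.03,-0.045,0.05],"turn": [0,0,0],"gripper": 0.7},{"xyz": [0,0,0],"turn": [0,0,0],"gripper": 0.7}]'

```text
time_s: 29.42
position: [0.6035, -0.3117, 0.0175]
tool_rot: [[0.991, 0.132, -0.001], [0.132, -0.991, 0.001], [-0.001, -0.001, -1.0]]
ft_force: [0.8, 0.1, 0.1]
grip_width: 0.0724
```

>>> step_arm --steps '[{"xyz": [0,0,0],"turn": [0,0,0],"gripper": 0.3},{"xyz": [0,0,0],"turn": [0,0,0],"gripper": 0.3},{"xyz": [0,0,0],"turn": [0,0,0],"gripper": -1},{"xyz": [0,0,0],"turn": [0,0,0],"gripper": -1},{"xyz": [0,0,0],"turn": [0,0,0],"gripper": -1},{"xyz": [0,0,0],"turn": [0,0,0],"gripper": -1}]' --squeeze 70

```text
time_s: 29.92
position: [0.604, -0.312, 0.0185]
tool_rot: [[0.991, 0.132, 0.001], [0.132, -0.991, -0.0], [0.001, 0.0, -1.0]]
ft_force: [-0.9, 1.5, 5.9]
grip_width: 0.0559
```

>>> step_arm --steps '[{"xyz": [0,0,-0.1],"turn": [0,0,0],"gripper": -1},{"xyz": [0,0,-0.3],"turn": [0,0,0],"gripper": -1},{"xyz": [0,0,-0.6],"turn": [0,0,0],"gripper": -1},{"xyz": [0,0,-0.8],"turn": [0,0,0],"gripper": -1},{"xyz": [0,0,-0.8],"turn": [0,0,0.53],"gripper": -1},{"xyz": [0,0,-0.8],"turn": [0,0,0.53],"gripper": -1},{"xyz": [0,0,-0.6],"turn": [0,0,0.53],"gripper": -1},{"xyz": [0,0,-0.4],"turn": [0,0,0.53],"gripper": -1},{"xyz": [0,0,0],"turn": [0,0,0],"gripper": -1}]'

```text
time_s: 30.67
position: [0.6046, -0.3127, 0.1986]
tool_rot: [[0.999, -0.039, 0.006], [-0.038, -0.999, -0.004], [0.006, 0.004, -1.0]]
ft_force: [0.2, 0.5, -2.3]
grip_width: 0.0551
```

>>> step_arm --steps '[{"xyz": [-0.05,-0.4,0],"turn": [0,0,0],"gripper": -1},{"xyz": [-0.13,-0.8,0],"turn": [0,0,0],"gripper": -1},{"xyz": [-0.13,-0.85,0],"turn": [0,0,0],"gripper": -1},{"xyz": [-0.13,-0.85,0],"turn": [0,0,0],"gripper": -1},{"xyz": [-0.13,-0.85,0],"turn": [0,0,0],"gripper": -1},{"xyz": [-0.13,-0.85,0],"turn": [0,0,0],"gripper": -1},{"xyz": [-0.13,-0.85,0],"turn": [0,0,0],"gripper": -1},{"xyz": [-0.13,-0.85,0],"turn": [0,0,0],"gripper": -1},{"xyz": [-0.13,-0.85,0],"turn": [0,0,0],"gripper": -1},{"xyz": [-0.13,-0.85,0],"turn": [0,0,0],"gripper": -1},{"xyz": [-0.13,-0.85,0],"turn": [0,0,0],"gripper": -1},{"xyz": [-0.13,-0.85,0],"turn": [0,0,0],"gripper": -1},{"xyz": [-0.13,-0.85,0],"turn": [0,0,0],"gripper": -1},{"xyz": [-0.13,-0.6,0.1],"turn": [0,0,0],"gripper": -1},{"xyz": [-0.06,-0.3,0.3],"turn": [0,0,0],"gripper": -1},{"xyz": [0,-0.1,0.3],"turn": [0,0,0],"gripper": -1},{"xyz": [0,0,0],"turn": [0,0,0],"gripper": -1},{"xyz": [0,0,0],"turn": [0,0,0],"gripper": -1}]'

```text
time_s: 32.17
position: [0.5484, 0.1522, 0.1649]
tool_rot: [[0.999, -0.036, -0.003], [-0.036, -0.999, -0.0], [-0.003, 0.0, -1.0]]
ft_force: [-0.1, 0.1, -2.7]
grip_width: 0.0558
```

```bash
python3 - <<'E'
from h import *
go(.551,.154,.100,-2.1)
E
```

```text
at [548.4 152.2 164.9] a0 -2.05 tilt [-0.0027  0.0005] w 0.0558 t 32.2 F [-0.1  0.1 -2.7]
  cur frame [ 0.069 -0.047  1.622]  after turn [ 0.064 -0.047  1.622]  turn z 0.011
```

>>> step_arm --steps '[{"xyz": [0.062,-0.045,0],"turn": [0,0,0],"gripper": -1},{"xyz": [0,0,0.2],"turn": [0,0,0],"gripper": -1},{"xyz": [0,0,0.2],"turn": [0,0,0],"gripper": -1},{"xyz": [0,0,0.2],"turn": [0,0,0],"gripper": -1},{"xyz": [0,0,0.2],"turn": [0,0,0],"gripper": -1},{"xyz": [0,0,0],"turn": [0,0,0],"gripper": -1}]'

```text
time_s: 32.67
position: [0.5506, 0.1538, 0.1318]
tool_rot: [[0.999, -0.037, -0.004], [-0.037, -0.999, -0.0], [-0.004, 0.0, -1.0]]
ft_force: [-0.5, 0.3, -3.5]
grip_width: 0.0556
```

>>> step_arm --steps '[{"xyz": [0,0,0.2],"turn": [0,0,0],"gripper": -1},{"xyz": [0,0,0.2],"turn": [0,0,0],"gripper": -1},{"xyz": [0,0,0.15],"turn": [0,0,0],"gripper": -1},{"xyz": [0,0,0.15],"turn": [0,0,0],"gripper": -1},{"xyz": [0,0,0],"turn": [0,0,0],"gripper": -1},{"xyz": [0,0,0],"turn": [0,0,0],"gripper": -1}]'

```text
time_s: 33.17
position: [0.5515, 0.154, 0.1056]
tool_rot: [[0.999, -0.037, -0.001], [-0.037, -0.999, -0.0], [-0.001, 0.0, -1.0]]
ft_force: [0.2, 0.6, -3.6]
grip_width: 0.0558
```

>>> step_arm --steps '[{"xyz": [0,0,0.03],"turn": [0,0,0],"gripper": -1},{"xyz": [0,0,0.03],"turn": [0,0,0],"gripper": -1},{"xyz": [0,0,0.03],"turn": [0,0,0],"gripper": -1},{"xyz": [0,0,0],"turn": [0,0,0],"gripper": -1}]'

```text
time_s: 33.5
position: [0.5515, 0.154, 0.1023]
tool_rot: [[0.999, -0.037, -0.0], [-0.037, -0.999, -0.0], [-0.0, 0.0, -1.0]]
ft_force: [0.2, 0.5, -3.2]
grip_width: 0.0557
```

>>> step_arm --steps '[{"xyz": [0,0,0.05],"turn": [0,0,0],"gripper": -1},{"xyz": [0,0,0.05],"turn": [0,0,0],"gripper": -1},{"xyz": [0,0,0.05],"turn": [0,0,0],"gripper": -1},{"xyz": [0,0,0],"turn": [0,0,0],"gripper": -1}]'

```text
time_s: 33.83
position: [0.5513, 0.154, 0.0958]
tool_rot: [[0.999, -0.037, -0.001], [-0.037, -0.999, -0.0], [-0.001, 0.0, -1.0]]
ft_force: [0.4, 0.3, -3.5]
grip_width: 0.0558
```

>>> step_arm --steps '[{"xyz": [0,0,0.03],"turn": [0,0,0],"gripper": -1},{"xyz": [0,0,0.03],"turn": [0,0,0],"gripper": -1},{"xyz": [0,0,0],"turn": [0,0,0],"gripper": -1}]'

```text
time_s: 34.08
position: [0.5514, 0.154, 0.0937]
tool_rot: [[0.999, -0.037, -0.0], [-0.037, -0.999, -0.0], [-0.0, 0.0, -1.0]]
ft_force: [1.0, 0.7, -4.0]
grip_width: 0.0558
```

>>> step_arm --steps '[{"xyz": [0,0,0.03],"turn": [0,0,0],"gripper": -1},{"xyz": [0,0,0.02],"turn": [0,0,0],"gripper": -1},{"xyz": [0,0,0],"turn": [0,0,0],"gripper": -1}]'

```text
time_s: 34.33
position: [0.5514, 0.154, 0.0918]
tool_rot: [[0.999, -0.037, -0.0], [-0.037, -0.999, -0.0], [-0.0, 0.0, -1.0]]
ft_force: [0.6, 0.6, -3.0]
grip_width: 0.0557
```

>>> step_arm --steps '[{"xyz": [0,0,0.025],"turn": [0,0,0],"gripper": -1},{"xyz": [0,0,0.02],"turn": [0,0,0],"gripper": -1},{"xyz": [0,0,0],"turn": [0,0,0],"gripper": -1}]'

```text
time_s: 34.58
position: [0.5516, 0.154, 0.091]
tool_rot: [[0.999, -0.037, 0.001], [-0.037, -0.999, 0.0], [0.001, -0.0, -1.0]]
ft_force: [-1.6, -0.1, 4.0]
grip_width: 0.0555
```

>>> step_arm --steps '[{"xyz": [0,0,-0.01],"turn": [0,0,0],"gripper": -1},{"xyz": [0,0,0],"turn": [0,0,0],"gripper": 0.7},{"xyz": [0,0,0],"turn": [0,0,0],"gripper": 1},{"xyz": [0,0,0],"turn": [0,0,0],"gripper": 1},{"xyz": [0,0,0],"turn": [0,0,0],"gripper": 1},{"xyz": [0,0,-0.2],"turn": [0,0,0],"gripper": 1},{"xyz": [0,0,-0.4],"turn": [0,0,0],"gripper": 1},{"xyz": [0,0,-0.8],"turn": [0,0,0],"gripper": 1},{"xyz": [0,0,-0.8],"turn": [0,0,0],"gripper": 1},{"xyz": [0,0,-0.5],"turn": [0,0,0],"gripper": 1},{"xyz": [-0.1,0.4,-0.1],"turn": [0,0,0],"gripper": 1}]'

```text
time_s: 35.5
position: [0.5484, 0.1397, 0.2072]
tool_rot: [[0.999, -0.035, 0.008], [-0.035, -0.999, 0.001], [0.008, -0.001, -1.0]]
ft_force: [-0.6, 0.2, -0.7]
grip_width: 0.0854
```

>>> step_arm --steps '[{"xyz": [-0.21,0.8,0],"turn": [0,0,0],"gripper": 1},{"xyz": [-0.21,0.85,0],"turn": [0,0,0],"gripper": 1},{"xyz": [-0.21,0.85,0],"turn": [0,0,0],"gripper": 1},{"xyz": [-0.21,0.85,0],"turn": [0,0,0],"gripper": 1},{"xyz": [-0.21,0.85,0],"turn": [0,0,0],"gripper": 1},{"xyz": [-0.21,0.85,0],"turn": [0,0,0],"gripper": 1},{"xyz": [-0.21,0.85,0],"turn": [0,0,0],"gripper": 1},{"xyz": [-0.21,0.85,0],"turn": [0,0,0],"gripper": 1},{"xyz": [-0.21,0.85,0],"turn": [0,0,0],"gripper": 1},{"xyz": [-0.21,0.85,0],"turn": [0,0,0],"gripper": 1},{"xyz": [-0.21,0.85,0],"turn": [0,0,0],"gripper": 1},{"xyz": [-0.21,0.85,0],"turn": [0,0,0],"gripper": 1},{"xyz": [-0.21,0.85,0],"turn": [0,0,0],"gripper": 1},{"xyz": [-0.1,0.5,0.2],"turn": [0,0,0],"gripper": 1},{"xyz": [0,0,0.4],"turn": [0,0,-0.45],"gripper": 1},{"xyz": [0,0,0.5],"turn": [0,0,0],"gripper": 1},{"xyz": [0,0,0.5],"turn": [0,0,0],"gripper": 1},{"xyz": [0,0,0.4],"turn": [0,0,0],"gripper": 1},{"xyz": [0,0,0],"turn": [0,0,0],"gripper": 1},{"xyz": [0,0,0],"turn": [0,0,0],"gripper": 1}]'

```text
time_s: 37.17
position: [0.4168, -0.3173, 0.1229]
tool_rot: [[1.0, -0.001, -0.0], [-0.001, -1.0, 0.0], [-0.0, -0.0, -1.0]]
ft_force: [0.9, -0.1, 0.2]
grip_width: 0.0854
```

```bash
python3 look.py .4156 -.3183 .0165 0
```

```text
at [ 416.8 -317.3  122.9] a0 -0.06 tilt [-0.0004 -0.0004] w 0.0854 t 37.2 F [ 0.9 -0.1  0.2]
  cur frame [-0.028  0.025  2.659]  after turn [-0.029  0.024  2.659]  turn z -0.013
top uv [205.3 281.8] xy 248.7 305.1 yaw -84.9 LxW 117.4 52.3
top uv [207.4 243.8] xy 370.7 300.2 yaw 24.3 LxW 131.4 56.6

side uv [365.2 183.9] xy 415.6 -318.1 yaw -0.2 LxW 141.4 61.7
side uv [540.1 284.8] xy -37.7 1.6 yaw -64.0 LxW 135.3 45.0
side uv [340.6 263.4] xy 412.2 40.1 yaw -20.1 LxW 138.8 62.4
side uv [440.5 239. ] xy 181.7 -108.7 yaw -69.3 LxW 129.3 46.4
```

>>> step_arm --steps '[{"xyz": [-0.028,0.024,0.3],"turn": [0,0,0],"gripper": 1},{"xyz": [0,0,0.5],"turn": [0,0,0],"gripper": 1},{"xyz": [0,0,0.6],"turn": [0,0,0],"gripper": 1},{"xyz": [0,0,0.5],"turn": [0,0,0],"gripper": 1},{"xyz": [0,0,0.4],"turn": [0,0,0],"gripper": 1},{"xyz": [0,0,0.25],"turn": [0,0,0],"gripper": 1},{"xyz": [0,0,0.1],"turn": [0,0,0],"gripper": 1},{"xyz": [0,0,0],"turn": [0,0,0],"gripper": 0.7},{"xyz": [0,0,0],"turn": [0,0,0],"gripper": 0.7},{"xyz": [0,0,0],"turn": [0,0,0],"gripper": 0.7}]'

```text
time_s: 38.1
position: [0.4161, -0.3187, 0.0176]
tool_rot: [[1.0, -0.001, 0.001], [-0.001, -1.0, -0.002], [0.001, 0.002, -1.0]]
ft_force: [0.0, 0.7, 0.4]
grip_width: 0.0722
```

>>> step_arm --steps '[{"xyz": [0,0,0],"turn": [0,0,0],"gripper": 0.3},{"xyz": [0,0,0],"turn": [0,0,0],"gripper": 0.3},{"xyz": [0,0,0],"turn": [0,0,0],"gripper": 0.3},{"xyz": [0,0,0],"turn": [0,0,0],"gripper": 0.3}]'

```text
time_s: 38.43
position: [0.4159, -0.3186, 0.0179]
tool_rot: [[1.0, -0.001, 0.001], [-0.001, -1.0, -0.002], [0.001, 0.002, -1.0]]
ft_force: [-1.6, 0.4, 8.8]
grip_width: 0.0562
```

>>> step_arm --steps '[{"xyz": [0,0,0],"turn": [0,0,0],"gripper": -1},{"xyz": [0,0,0],"turn": [0,0,0],"gripper": -1},{"xyz": [0,0,-0.1],"turn": [0,0,0],"gripper": -1},{"xyz": [0,0,-0.3],"turn": [0,0,0],"gripper": -1},{"xyz": [0,0,-0.6],"turn": [0,0,0],"gripper": -1},{"xyz": [0,0,-0.8],"turn": [0,0,0],"gripper": -1},{"xyz": [0,0,-0.8],"turn": [0,0,0],"gripper": -1},{"xyz": [0,0,-0.8],"turn": [0,0,0.45],"gripper": -1},{"xyz": [0,0,-0.6],"turn": [0,0,0],"gripper": -1},{"xyz": [0,0,-0.4],"turn": [0,0,0],"gripper": -1},{"xyz": [0,0,0],"turn": [0,0,0],"gripper": -1}]' --squeeze 70

```text
time_s: 39.35
position: [0.4163, -0.3189, 0.1958]
tool_rot: [[0.999, -0.037, 0.004], [-0.037, -0.999, -0.005], [0.004, 0.004, -1.0]]
ft_force: [-0.5, -1.1, -3.8]
grip_width: 0.0557
```

>>> step_arm --steps '[{"xyz": [0.1,-0.4,0],"turn": [0,0,0],"gripper": -1},{"xyz": [0.2,-0.8,0],"turn": [0,0,0],"gripper": -1},{"xyz": [0.21,-0.85,0],"turn": [0,0,0],"gripper": -1},{"xyz": [0.21,-0.85,0],"turn": [0,0,0],"gripper": -1},{"xyz": [0.21,-0.85,0],"turn": [0,0,0],"gripper": -1},{"xyz": [0.21,-0.85,0],"turn": [0,0,0],"gripper": -1},{"xyz": [0.21,-0.85,0],"turn": [0,0,0],"gripper": -1},{"xyz": [0.21,-0.85,0],"turn": [0,0,0],"gripper": -1},{"xyz": [0.21,-0.85,0],"turn": [0,0,0],"gripper": -1},{"xyz": [0.21,-0.85,0],"turn": [0,0,0],"gripper": -1},{"xyz": [0.21,-0.85,0],"turn": [0,0,0],"gripper": -1},{"xyz": [0.21,-0.85,0],"turn": [0,0,0],"gripper": -1},{"xyz": [0.21,-0.85,0],"turn": [0,0,0],"gripper": -1},{"xyz": [0.21,-0.85,0],"turn": [0,0,0],"gripper": -1},{"xyz": [0.1,-0.4,0.1],"turn": [0,0,0],"gripper": -1},{"xyz": [0.05,-0.2,0.3],"turn": [0,0,0],"gripper": -1},{"xyz": [0,0,0.3],"turn": [0,0,0],"gripper": -1},{"xyz": [0,0,0],"turn": [0,0,0],"gripper": -1},{"xyz": [0,0,0],"turn": [0,0,0],"gripper": -1}]'

```text
time_s: 40.93
position: [0.5513, 0.1563, 0.1629]
tool_rot: [[0.999, -0.038, -0.004], [-0.038, -0.999, -0.0], [-0.004, 0.001, -1.0]]
ft_force: [0.2, -0.4, -4.4]
grip_width: 0.0559
```

```bash
python3 look.py .551 .154 .107 -2.1
```

```text
at [551.3 156.3 162.9] a0 -2.16 tilt [-0.0037  0.0005] w 0.0559 t 40.9 F [ 0.2 -0.4 -4.4]
  cur frame [-1.000e-03  5.800e-02  1.397e+00]  after turn [-0.006  0.059  1.397]  turn z -0.012
top uv [423.5 203.6] xy 527.0 -466.5 yaw 5.7 LxW 134.5 62.7
top uv [279.  233.4] xy 421.4 49.4 yaw -15.7 LxW 156.1 59.6

side uv [339.1 156.3] xy 527.2 -465.5 yaw 5.8 LxW 145.9 61.9
side uv [339.4 264. ] xy 417.0 40.7 yaw -16.1 LxW 132.2 58.5
```

>>> step_arm --steps '[{"xyz": [0,0.058,0],"turn": [0,0,0],"gripper": -1},{"xyz": [0,0,0.2],"turn": [0,0,0],"gripper": -1},{"xyz": [0,0,0.2],"turn": [0,0,0],"gripper": -1},{"xyz": [0,0,0.2],"turn": [0,0,0],"gripper": -1},{"xyz": [0,0,0.2],"turn": [0,0,0],"gripper": -1},{"xyz": [0,0,0],"turn": [0,0,0],"gripper": -1}]'

```text
time_s: 41.53
position: [0.5511, 0.1546, 0.1303]
tool_rot: [[0.999, -0.037, -0.004], [-0.037, -0.999, -0.0], [-0.004, 0.0, -1.0]]
ft_force: [-0.2, 0.2, -4.0]
grip_width: 0.0555
```

>>> step_arm --steps '[{"xyz": [0,0,0.15],"turn": [0,0,0],"gripper": -1},{"xyz": [0,0,0.15],"turn": [0,0,0],"gripper": -1},{"xyz": [0,0,0.15],"turn": [0,0,0],"gripper": -1},{"xyz": [0,0,0.1],"turn": [0,0,0],"gripper": -1},{"xyz": [0,0,0],"turn": [0,0,0],"gripper": -1},{"xyz": [0,0,0],"turn": [0,0,0],"gripper": -1}]'

```text
time_s: 42.03
position: [0.552, 0.1547, 0.1104]
tool_rot: [[0.999, -0.037, -0.0], [-0.037, -0.999, -0.0], [-0.0, 0.0, -1.0]]
ft_force: [0.3, -1.1, -3.3]
grip_width: 0.0558
```

>>> step_arm --steps '[{"xyz": [0,0,0.04],"turn": [0,0,0],"gripper": -1},{"xyz": [0,0,0.04],"turn": [0,0,0],"gripper": -1},{"xyz": [0,0,0.03],"turn": [0,0,0],"gripper": -1},{"xyz": [0,0,0],"turn": [0,0,0],"gripper": -1}]'

```text
time_s: 42.37
position: [0.552, 0.1547, 0.1059]
tool_rot: [[0.999, -0.037, -0.0], [-0.037, -0.999, -0.0], [-0.0, 0.0, -1.0]]
ft_force: [-0.3, 0.5, -3.8]
grip_width: 0.0556
```

>>> step_arm --steps '[{"xyz": [0,0,0.04],"turn": [0,0,0],"gripper": -1},{"xyz": [0,0,0.04],"turn": [0,0,0],"gripper": -1},{"xyz": [0,0,0.03],"turn": [0,0,0],"gripper": -1},{"xyz": [0,0,0],"turn": [0,0,0],"gripper": -1}]'

```text
time_s: 42.7
position: [0.5519, 0.1547, 0.1014]
tool_rot: [[0.999, -0.037, -0.001], [-0.037, -0.999, -0.0], [-0.001, 0.0, -1.0]]
ft_force: [0.7, -0.6, -4.0]
grip_width: 0.0558
```

>>> step_arm --steps '[{"xyz": [0,0,0.03],"turn": [0,0,0],"gripper": -1},{"xyz": [0,0,0.02],"turn": [0,0,0],"gripper": -1},{"xyz": [0,0,0],"turn": [0,0,0],"gripper": -1}]'

```text
time_s: 42.95
position: [0.552, 0.1547, 0.0996]
tool_rot: [[0.999, -0.037, -0.0], [-0.037, -0.999, -0.0], [-0.0, 0.0, -1.0]]
ft_force: [-0.1, 0.3, -3.7]
grip_width: 0.0554
```

>>> step_arm --steps '[{"xyz": [0,0,0.02],"turn": [0,0,0],"gripper": -1},{"xyz": [0,0,0.02],"turn": [0,0,0],"gripper": -1},{"xyz": [0,0,0],"turn": [0,0,0],"gripper": -1}]'

```text
time_s: 43.2
position: [0.5521, 0.1547, 0.0985]
tool_rot: [[0.999, -0.037, 0.0], [-0.037, -0.999, 0.0], [0.0, -0.0, -1.0]]
ft_force: [-0.9, -0.4, 1.2]
grip_width: 0.0555
```

>>> step_arm --steps '[{"xyz": [0,0,0],"turn": [0,0,0],"gripper": 0.7},{"xyz": [0,0,0],"turn": [0,0,0],"gripper": 1},{"xyz": [0,0,0],"turn": [0,0,0],"gripper": 1},{"xyz": [0,0,0],"turn": [0,0,0],"gripper": 1},{"xyz": [0,0,-0.2],"turn": [0,0,0],"gripper": 1},{"xyz": [0,0,-0.4],"turn": [0,0,0],"gripper": 1},{"xyz": [0,0,-0.8],"turn": [0,0,0],"gripper": 1},{"xyz": [0,0,-0.8],"turn": [0,0,0],"gripper": 1},{"xyz": [0,0,-0.4],"turn": [0,0,0],"gripper": 1},{"xyz": [0,0.4,0],"turn": [0,0,0],"gripper": 1}]'

```text
time_s: 44.03
position: [0.5527, 0.1403, 0.207]
tool_rot: [[0.999, -0.035, 0.009], [-0.035, -0.999, 0.001], [0.008, -0.001, -1.0]]
ft_force: [-0.9, -0.9, 0.3]
grip_width: 0.0853
```

>>> step_arm --steps '[{"xyz": [0,0.8,0],"turn": [0,0,0],"gripper": 1},{"xyz": [0,0.9,0],"turn": [0,0,0],"gripper": 1},{"xyz": [0,0.9,0],"turn": [0,0,0],"gripper": 1},{"xyz": [0,0.9,0],"turn": [0,0,0],"gripper": 1},{"xyz": [0,0.9,0],"turn": [0,0,0],"gripper": 1},{"xyz": [0,0.9,0],"turn": [0,0,0],"gripper": 1},{"xyz": [0,0.9,0],"turn": [0,0,0],"gripper": 1},{"xyz": [0,0.9,0],"turn": [0,0,0],"gripper": 1},{"xyz": [0,0.9,0],"turn": [0,0,0],"gripper": 1},{"xyz": [0,0.9,0],"turn": [0,0,0],"gripper": 1},{"xyz": [0,0.9,0],"turn": [0,0,0],"gripper": 1},{"xyz": [0,0.9,0],"turn": [0,0,0],"gripper": 1},{"xyz": [0,0.9,0],"turn": [0,0,0],"gripper": 1},{"xyz": [0,0.9,0],"turn": [0,0,0],"gripper": 1},{"xyz": [0,0.9,0],"turn": [0,0,0],"gripper": 1},{"xyz": [0,0.9,0],"turn": [0,0,0],"gripper": 1},{"xyz": [0,0.7,0],"turn": [0,0,0],"gripper": 1},{"xyz": [0,0.3,0.2],"turn": [0,0,0],"gripper": 1}]'

```text
time_s: 45.53
position: [0.528, -0.4769, 0.1955]
tool_rot: [[0.999, -0.04, 0.002], [-0.04, -0.999, -0.003], [0.002, 0.003, -1.0]]
ft_force: [0.9, -0.1, 0.9]
grip_width: 0.0854
```

>>> step_arm --steps '[{"xyz": [0,0,0.4],"turn": [0,0,-0.8],"gripper": 1},{"xyz": [0,0,0.5],"turn": [0,0,-0.9],"gripper": 1},{"xyz": [0,0,0.5],"turn": [0,0,0],"gripper": 1},{"xyz": [0,0,0.4],"turn": [0,0,0],"gripper": 1},{"xyz": [0,0,0],"turn": [0,0,0],"gripper": 1},{"xyz": [0,0,0],"turn": [0,0,0],"gripper": 1}]'

```text
time_s: 46.03
position: [0.5289, -0.4723, 0.122]
tool_rot: [[0.995, 0.099, -0.001], [0.099, -0.995, 0.001], [-0.001, -0.001, -1.0]]
ft_force: [-0.0, 0.1, 0.4]
grip_width: 0.0853
```

```bash
python3 look.py .5271 -.4655 .0165 5.8; python3 - <<'E'
from h import *
a=cv2.imread('pics/top_l.png');b=cv2.imread('pics/side_l.png')
A=cv2.resize(a[150:250,190:290],None,fx=4,fy=4,interpolation=cv2.INTER_CUBIC)
B=cv2.resize(b[220:320,215:315],None,fx=4,fy=4,interpolation=cv2.INTER_CUBIC);cv2.imwrite('pics/8.png',np.hstack([A,B]))
E
```

```text
at [ 528.9 -472.3  122. ] a0 5.69 tilt [-0.0006 -0.0012] w 0.0853 t 46.0 F [-0.   0.1  0.4]
  cur frame [-0.025 -0.17   2.638]  after turn [-0.027 -0.173  2.638]  turn z -0.024
top uv [233.6 375. ] xy -55.0 194.7 yaw -88.9 LxW 113.2 63.1
top uv [206.6 244.2] xy 369.1 303.8 yaw 21.8 LxW 134.9 56.4
top uv [445. 191.] xy 579.1 -548.0 yaw -51.1 LxW 109.5 73.5
top uv [473.3 166.6] xy 665.0 -652.4 yaw -57.8 LxW 107.7 69.4

side uv [339.2 156.2] xy 527.2 -465.5 yaw 5.8 LxW 145.9 61.9
side uv [539.6 284.7] xy -36.6 1.6 yaw -64.8 LxW 136.8 45.7
side uv [339.8 263.1] xy 414.8 39.8 yaw -16.8 LxW 135.7 67.9
```

View pics/8.png

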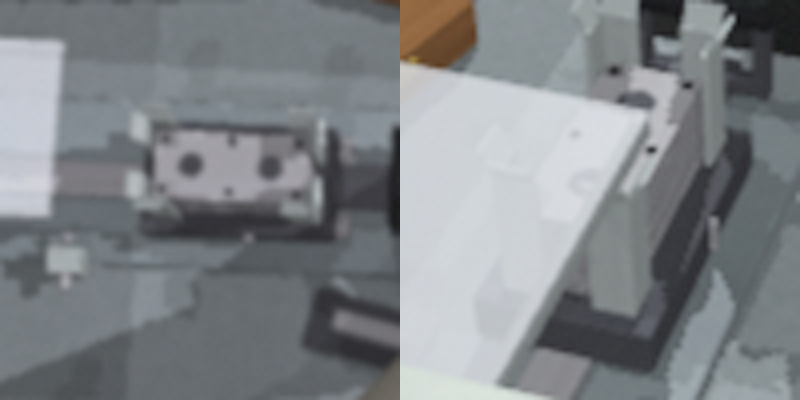

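>>> step_arm --steps '[{"xyz": [-0.027,-0.17,0.3],"turn": [0,0,0],"gripper": 1},{"xyz": [0,0,0.5],"turn": [0,0,0],"gripper": 1},{"xyz": [0,0,0.6],"turn": [0,0,0],"gripper": 1},{"xyz": [0,0,0.5],"turn": [0,0,0],"gripper": 1},{"xyz": [0,0,0.4],"turn": [0,0,0],"gripper": 1},{"xyz": [0,0,0.25],"turn": [0,0,0],"gripper": 1},{"xyz": [0,0,0.08],"turn": [0,0,0],"gripper": 1},{"xyz": [0,0,0],"turn": [0,0,0],"gripper": 0.7},{"xyz": [0,0,0],"turn": [0,0,0],"gripper": 0.7},{"xyz": [0,0,0],"turn": [0,0,0],"gripper": 0.7}]'

```text
time_s: 46.97
position: [0.5275, -0.4668, 0.0185]
tool_rot: [[0.995, 0.099, 0.002], [0.099, -0.995, -0.002], [0.001, 0.002, -1.0]]
ft_force: [0.1, 0.4, -0.1]
grip_width: 0.0728
```

```bash
python3 - <<'E'
from h import *
go(.5271,-.4655,.0165,5.8)
print('pile',ray('top',[(190+(230)/4-.5,150+167.5/4-.5)],.092)*1e3,'side nearmid',ray('side',[(215+251.5/4-.5,220+150.5/4-.5)],.092)*1e3)
E
```

```text
at [ 527.5 -466.8   18.5] a0 5.67 tilt [0.0014 0.0021] w 0.0728 t 47.0 F [ 0.1  0.4 -0.1]
  cur frame [-0.007 -0.032  0.049]  after turn [-0.007 -0.032  0.05 ]  turn z -0.028
pile [[552.43272917 154.67469998  92.        ]] side nearmid [[530.59495916 154.7533148   92.        ]]
```

>>> step_arm --steps '[{"xyz": [0,-0.03,0.03],"turn": [0,0,0],"gripper": 0.7},{"xyz": [0,0,0],"turn": [0,0,0],"gripper": 0.3},{"xyz": [0,0,0],"turn": [0,0,0],"gripper": 0.3},{"xyz": [0,0,0],"turn": [0,0,0],"gripper": 0.3},{"xyz": [0,0,0],"turn": [0,0,0],"gripper": 0.3}]'

```text
time_s: 47.38
position: [0.5274, -0.4656, 0.0179]
tool_rot: [[0.995, 0.099, 0.002], [0.099, -0.995, -0.002], [0.001, 0.003, -1.0]]
ft_force: [-1.2, 1.7, 9.7]
grip_width: 0.0565
```

>>> step_arm --steps '[{"xyz": [0,0,0],"turn": [0,0,0],"gripper": -1},{"xyz": [0,0,0],"turn": [0,0,0],"gripper": -1},{"xyz": [0,0,-0.1],"turn": [0,0,0],"gripper": -1},{"xyz": [0,0,-0.3],"turn": [0,0,0],"gripper": -1},{"xyz": [0,0,-0.6],"turn": [0,0,0],"gripper": -1},{"xyz": [0,0,-0.8],"turn": [0,0,0],"gripper": -1},{"xyz": [0,0,-0.8],"turn": [0,0,0.5],"gripper": -1},{"xyz": [0,0,-0.8],"turn": [0,0,0.7],"gripper": -1},{"xyz": [0,0,-0.6],"turn": [0,0,0.5],"gripper": -1},{"xyz": [0,0,-0.4],"turn": [0,0,0],"gripper": -1},{"xyz": [0,0,0],"turn": [0,0,0],"gripper": -1}]' --squeeze 70

```text
time_s: 48.3
position: [0.5276, -0.4657, 0.1965]
tool_rot: [[0.999, -0.037, 0.005], [-0.037, -0.999, -0.006], [0.005, 0.005, -1.0]]
ft_force: [-0.4, -0.0, -2.8]
grip_width: 0.0556
```

>>> step_arm --steps '[{"xyz": [0,-0.4,0],"turn": [0,0,0],"gripper": -1},{"xyz": [0,-0.8,0],"turn": [0,0,0],"gripper": -1},{"xyz": [0,-0.9,0],"turn": [0,0,0],"gripper": -1},{"xyz": [0,-0.9,0],"turn": [0,0,0],"gripper": -1},{"xyz": [0,-0.9,0],"turn": [0,0,0],"gripper": -1},{"xyz": [0,-0.9,0],"turn": [0,0,0],"gripper": -1},{"xyz": [0,-0.9,0],"turn": [0,0,0],"gripper": -1},{"xyz": [0,-0.9,0],"turn": [0,0,0],"gripper": -1},{"xyz": [0,-0.9,0],"turn": [0,0,0],"gripper": -1},{"xyz": [0,-0.9,0],"turn": [0,0,0],"gripper": -1},{"xyz": [0,-0.9,0],"turn": [0,0,0],"gripper": -1},{"xyz": [0,-0.9,0],"turn": [0,0,0],"gripper": -1},{"xyz": [0,-0.9,0],"turn": [0,0,0],"gripper": -1},{"xyz": [0,-0.9,0],"turn": [0,0,0],"gripper": -1},{"xyz": [0,-0.9,0],"turn": [0,0,0],"gripper": -1},{"xyz": [0,-0.8,0],"turn": [0,0,0],"gripper": -1},{"xyz": [0,-0.6,0],"turn": [0,0,0],"gripper": -1},{"xyz": [0,-0.3,0],"turn": [0,0,0],"gripper": -1},{"xyz": [0,0,0],"turn": [0,0,0],"gripper": -1}]'

```text
time_s: 49.88
position: [0.5478, 0.1207, 0.1907]
tool_rot: [[0.999, -0.034, -0.002], [-0.034, -0.999, 0.0], [-0.002, -0.0, -1.0]]
ft_force: [-0.2, -0.2, -4.3]
grip_width: 0.056
```

```bash
python3 - <<'E'
from h import *
go(.5518,.1545,.165,-2.1)
E
```

```text
at [547.8 120.7 190.7] a0 -1.94 tilt [-0.002  -0.0004] w 0.056 t 49.9 F [-0.2 -0.2 -4.3]
  cur frame [ 0.072 -0.848  0.643]  after turn [ 0.069 -0.849  0.643]  turn z 0.035
```

>>> step_arm --steps '[{"xyz": [0.035,-0.4,0],"turn": [0,0,0.035],"gripper": -1},{"xyz": [0.035,-0.45,0.1],"turn": [0,0,0],"gripper": -1},{"xyz": [0,0,0.3],"turn": [0,0,0],"gripper": -1},{"xyz": [0,0,0.24],"turn": [0,0,0],"gripper": -1},{"xyz": [0,0,0],"turn": [0,0,0],"gripper": -1},{"xyz": [0,0,0],"turn": [0,0,0],"gripper": -1}]'

```text
time_s: 50.38
position: [0.5525, 0.1513, 0.1654]
tool_rot: [[0.999, -0.041, -0.002], [-0.041, -0.999, -0.0], [-0.002, 0.0, -1.0]]
ft_force: [0.2, 0.2, -3.4]
grip_width: 0.0556
```

>>> step_arm --steps '[{"xyz": [-0.012,-0.08,0],"turn": [0,0,-0.04],"gripper": -1},{"xyz": [0,0,0.2],"turn": [0,0,0],"gripper": -1},{"xyz": [0,0,0.2],"turn": [0,0,0],"gripper": -1},{"xyz": [0,0,0.2],"turn": [0,0,0],"gripper": -1},{"xyz": [0,0,0.2],"turn": [0,0,0],"gripper": -1},{"xyz": [0,0,0],"turn": [0,0,0],"gripper": -1}]'

```text
time_s: 50.88
position: [0.5515, 0.1555, 0.132]
tool_rot: [[0.999, -0.037, -0.004], [-0.037, -0.999, -0.0], [-0.004, 0.0, -1.0]]
ft_force: [-1.0, 0.1, -3.8]
grip_width: 0.0559
```

>>> step_arm --steps '[{"xyz": [0,0,0.15],"turn": [0,0,0],"gripper": -1},{"xyz": [0,0,0.15],"turn": [0,0,0],"gripper": -1},{"xyz": [0,0,0.1],"turn": [0,0,0],"gripper": -1},{"xyz": [0,0,0],"turn": [0,0,0],"gripper": -1},{"xyz": [0,0,0],"turn": [0,0,0],"gripper": -1}]'

```text
time_s: 51.3
position: [0.5523, 0.1557, 0.118]
tool_rot: [[0.999, -0.037, -0.0], [-0.037, -0.999, -0.0], [-0.0, 0.0, -1.0]]
ft_force: [-0.0, -0.1, -3.1]
grip_width: 0.0556
```

>>> step_arm --steps '[{"xyz": [0,0,0.04],"turn": [0,0,0],"gripper": -1},{"xyz": [0,0,0.04],"turn": [0,0,0],"gripper": -1},{"xyz": [0,0,0],"turn": [0,0,0],"gripper": -1}]'

```text
time_s: 51.55
position: [0.5522, 0.1556, 0.1148]
tool_rot: [[0.999, -0.037, -0.0], [-0.037, -0.999, -0.0], [-0.0, 0.0, -1.0]]
ft_force: [-0.3, 0.1, -3.4]
grip_width: 0.0555
```

>>> step_arm --steps '[{"xyz": [0,0.025,0.04],"turn": [0,0,0],"gripper": -1},{"xyz": [0,0,0.04],"turn": [0,0,0],"gripper": -1},{"xyz": [0,0,0.04],"turn": [0,0,0],"gripper": -1},{"xyz": [0,0,0],"turn": [0,0,0],"gripper": -1}]'

```text
time_s: 51.88
position: [0.5521, 0.1546, 0.1097]
tool_rot: [[0.999, -0.037, -0.001], [-0.037, -0.999, -0.0], [-0.001, 0.0, -1.0]]
ft_force: [0.5, 0.4, -4.6]
grip_width: 0.0557
```

>>> step_arm --steps '[{"xyz": [0,0,0.03],"turn": [0,0,0],"gripper": -1},{"xyz": [0,0,0.02],"turn": [0,0,0],"gripper": -1},{"xyz": [0,0,0],"turn": [0,0,0],"gripper": -1}]'

```text
time_s: 52.13
position: [0.5522, 0.1547, 0.1079]
tool_rot: [[0.999, -0.037, -0.0], [-0.037, -0.999, 0.0], [-0.0, -0.0, -1.0]]
ft_force: [0.2, -0.3, -3.9]
grip_width: 0.0554
```

>>> step_arm --steps '[{"xyz": [0,0,0.02],"turn": [0,0,0],"gripper": -1},{"xyz": [0,0,0.02],"turn": [0,0,0],"gripper": -1},{"xyz": [0,0,0],"turn": [0,0,0],"gripper": -1}]'

```text
time_s: 52.38
position: [0.5523, 0.1547, 0.1066]
tool_rot: [[0.999, -0.037, 0.0], [-0.037, -0.999, 0.0], [0.0, -0.0, -1.0]]
ft_force: [0.0, -0.1, -2.8]
grip_width: 0.0556
```

>>> step_arm --steps '[{"xyz": [0,0,0.02],"turn": [0,0,0],"gripper": -1},{"xyz": [0,0,0],"turn": [0,0,0],"gripper": -1}]'

```text
time_s: 52.55
position: [0.5523, 0.1547, 0.1065]
tool_rot: [[0.999, -0.037, 0.001], [-0.037, -0.999, 0.0], [0.001, -0.0, -1.0]]
ft_force: [-2.6, -1.2, 4.2]
grip_width: 0.0559
```

>>> step_arm --steps '[{"xyz": [0,0,0],"turn": [0,0,0],"gripper": 0.7},{"xyz": [0,0,0],"turn": [0,0,0],"gripper": 1},{"xyz": [0,0,0],"turn": [0,0,0],"gripper": 1},{"xyz": [0,0,0],"turn": [0,0,0],"gripper": 1},{"xyz": [0,0,-0.2],"turn": [0,0,0],"gripper": 1},{"xyz": [0,0,-0.5],"turn": [0,0,0],"gripper": 1},{"xyz": [0,0,-0.8],"turn": [0,0,0],"gripper": 1},{"xyz": [0,0,-0.7],"turn": [0,0,0],"gripper": 1},{"xyz": [0,0,-0.3],"turn": [0,0,0],"gripper": 1},{"xyz": [0,0,0],"turn": [0,0,0],"gripper": 1}]'

```text
time_s: 53.38
position: [0.5534, 0.1548, 0.2095]
tool_rot: [[0.999, -0.037, 0.007], [-0.037, -0.999, 0.0], [0.007, -0.001, -1.0]]
ft_force: [-0.4, 0.0, 0.2]
grip_width: 0.0856
```

```bash
python3 - <<'E'
from h import *
go(.418,.034,.15,-14)
a,_=cams.get_image('top');b,_=cams.get_image('side')
A=cv2.resize(a[200:270,245:325],None,fx=5,fy=5,interpolation=cv2.INTER_CUBIC)
B=cv2.resize(b[220:290,300:380],None,fx=5,fy=5,interpolation=cv2.INTER_CUBIC);cv2.imwrite('pics/9.png',np.hstack([A,B])[:,:,::-1])
E
```

```text
at [553.4 154.8 209.5] a0 -2.09 tilt [ 0.0068 -0.0007] w 0.0856 t 53.4 F [-0.4  0.   0.2]
  cur frame [-3.282  3.142  1.464]  after turn [-2.553  3.749  1.488]  turn z 2.598
```

View pics/9.png

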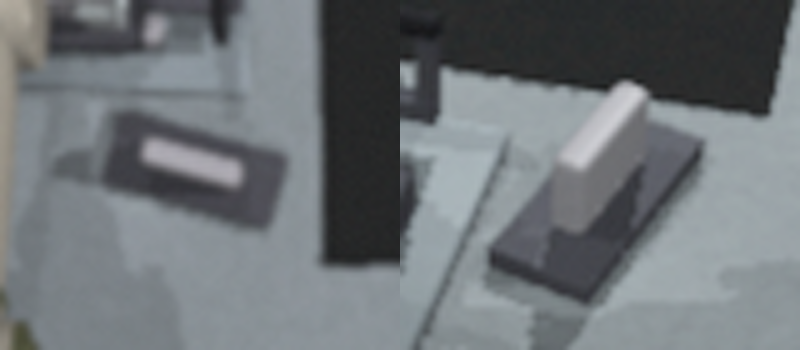

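```bash
python3 - <<'E'
from h import *
ct=lambda p:[(245+(u+.5)/5-.5,200+(v+.5)/5-.5) for u,v in p]
cs=lambda p:[(300+(u+.5)/5-.5,220+(v+.5)/5-.5) for u,v in p]
def r(n,q,z):
    w=ray(n,q,z)[:,:2]*1e3; print(n,w.round(1).tolist(),'c',w.mean(0).round(1),'rect',cv2.minAreaRect(w.astype(np.float32)))
r('top',ct([(145,138),(243,162),(238,187),(141,162)]),.054)
r('top',ct([(121,110),(288,155),(268,230),(103,183)]),.012)
r('side',cs([(158,158),(183,165),(247,95),(222,83)]),.054)
E
```

```text
top [[434.5, 65.0], [418.2, -2.8], [400.9, 0.5], [417.9, 67.4]] c [417.9  32.5] rect ((417.730224609375, 32.71259307861328), (70.59025573730469, 17.54053497314453), 76.41246795654297)
top [[459.6, 85.9], [428.0, -32.7], [375.0, -19.1], [407.7, 97.5]] c [417.6  32.9] rect ((417.3042297363281, 33.42204284667969), (123.25518798828125, 54.741310119628906), 75.07450103759766)
side [[432.8, 62.2], [420.5, 64.0], [402.1, 6.3], [415.5, 0.3]] c [417.7  33.2] rect ((417.1526794433594, 33.17853546142578), (64.19257354736328, 14.509584426879883), 74.44255065917969)
```

>>> step_arm --steps '[{"xyz": [-0.4,0.4,0],"turn": [0,0,0],"gripper": 0},{"xyz": [-0.6,0.57,0],"turn": [0,0,0],"gripper": 0},{"xyz": [-0.6,0.57,0],"turn": [0,0,0],"gripper": 0},{"xyz": [-0.6,0.57,0],"turn": [0,0,0],"gripper": 0},{"xyz": [-0.6,0.57,0],"turn": [0,0,0],"gripper": 0},{"xyz": [-0.48,0.46,0],"turn": [0,0,0],"gripper": 0},{"xyz": [0,0,0.2],"turn": [0,0,0.7],"gripper": 0},{"xyz": [0,0,0.5],"turn": [0,0,0.9],"gripper": 0},{"xyz": [0,0,0.5],"turn": [0,0,0.76],"gripper": 0},{"xyz": [0,0,0.5],"turn": [0,0,0.3],"gripper": 0},{"xyz": [0,0,0.3],"turn": [0,0,0],"gripper": 0},{"xyz": [0,0,0],"turn": [0,0,0],"gripper": 0},{"xyz": [0,0,0],"turn": [0,0,0],"gripper": 0}]'

```text
time_s: 54.57
position: [0.416, 0.034, 0.125]
tool_rot: [[0.969, -0.247, -0.003], [-0.247, -0.969, 0.001], [-0.003, 0.0, -1.0]]
ft_force: [-0.7, -0.2, -0.1]
grip_width: 0.0426
```

```bash
python3 - <<'E'
from h import *
go(.4176,.0333,.038,-14.3)
E
```

```text
at [416.  34. 125.] a0 -14.29 tilt [-0.0029  0.0001] w 0.0426 t 54.6 F [-0.7 -0.2 -0.1]
  cur frame [0.05  0.008 2.175]  after turn [0.044 0.008 2.175]  turn z 0.003
```

>>> step_arm --steps '[{"xyz": [0.04,0.01,0.3],"turn": [0,0,0],"gripper": 0},{"xyz": [0,0,0.5],"turn": [0,0,0],"gripper": 0},{"xyz": [0,0,0.5],"turn": [0,0,0],"gripper": 0},{"xyz": [0,0,0.4],"turn": [0,0,0],"gripper": 0},{"xyz": [0,0,0.3],"turn": [0,0,0],"gripper": 0},{"xyz": [0,0,0.15],"turn": [0,0,0],"gripper": 0},{"xyz": [0,0,0],"turn": [0,0,0],"gripper": 0},{"xyz": [0,0,0],"turn": [0,0,0],"gripper": 0},{"xyz": [0,0,0],"turn": [0,0,0],"gripper": -1},{"xyz": [0,0,0],"turn": [0,0,0],"gripper": -1},{"xyz": [0,0,0],"turn": [0,0,0],"gripper": -1},{"xyz": [0,0,0],"turn": [0,0,0],"gripper": -1},{"xyz": [0,0,0],"turn": [0,0,0],"gripper": -1}]' --squeeze 90

```text
time_s: 55.65
position: [0.4183, 0.0331, 0.0406]
tool_rot: [[0.969, -0.247, 0.002], [-0.247, -0.969, -0.0], [0.002, -0.0, -1.0]]
ft_force: [-0.7, -0.3, 6.9]
grip_width: 0.0169
```

>>> step_arm --steps '[{"xyz": [0,0,-0.1],"turn": [0,0,0],"gripper": -1},{"xyz": [0,0,-0.4],"turn": [0,0,0],"gripper": -1},{"xyz": [0,0,-0.7],"turn": [0,0,0],"gripper": -1},{"xyz": [0,0,-0.8],"turn": [0,0,0],"gripper": -1},{"xyz": [0,0,-0.8],"turn": [0,0,-0.6],"gripper": -1},{"xyz": [0,0,-0.7],"turn": [0,0,-0.8],"gripper": -1},{"xyz": [0,0,-0.5],"turn": [0,0,-0.8],"gripper": -1},{"xyz": [0,0,-0.3],"turn": [0,0,-0.46],"gripper": -1},{"xyz": [0,0,0],"turn": [0,0,0],"gripper": -1},{"xyz": [0,0,0],"turn": [0,0,0],"gripper": -1}]'

```text
time_s: 56.48
position: [0.4174, 0.0333, 0.2115]
tool_rot: [[0.999, -0.038, -0.0], [-0.038, -0.999, 0.0], [-0.0, -0.0, -1.0]]
ft_force: [-0.5, -0.3, -7.2]
grip_width: 0.0169
```

>>> step_arm --steps '[{"xyz": [0.2,-0.2,0],"turn": [0,0,0],"gripper": -1},{"xyz": [0.4,-0.4,0],"turn": [0,0,0],"gripper": -1},{"xyz": [0.5,-0.48,0],"turn": [0,0,0],"gripper": -1},{"xyz": [0.5,-0.48,0],"turn": [0,0,0],"gripper": -1},{"xyz": [0.5,-0.48,0],"turn": [0,0,0],"gripper": -1},{"xyz": [0.5,-0.48,0],"turn": [0,0,0],"gripper": -1},{"xyz": [0.4,-0.4,0],"turn": [0,0,0],"gripper": -1},{"xyz": [0.2,-0.2,0],"turn": [0,0,0],"gripper": -1},{"xyz": [0,0,0],"turn": [0,0,0],"gripper": -1},{"xyz": [0,0,0],"turn": [0,0,0],"gripper": -1}]'

```text
time_s: 57.32
position: [0.5501, 0.1537, 0.2097]
tool_rot: [[0.999, -0.036, -0.004], [-0.036, -0.999, -0.0], [-0.004, 0.001, -1.0]]
ft_force: [0.0, -0.2, -6.8]
grip_width: 0.0167
```

```bash
python3 - <<'E'
from h import *
go(.5523,.1545,.190,-2.1)
b,_=cams.get_image('side')
B=cv2.resize(b[130:310,210:370],None,fx=4,fy=4,interpolation=cv2.INTER_CUBIC)[:600]
cv2.imwrite('pics/10.png',B[:,:,::-1])
E
```

```text
at [550.1 153.7 209.7] a0 -2.08 tilt [-0.0038  0.0005] w 0.0167 t 57.3 F [ 0.  -0.2 -6.8]
  cur frame [ 0.056 -0.022  0.492]  after turn [ 0.054 -0.021  0.492]  turn z 0.003
```

View pics/10.png

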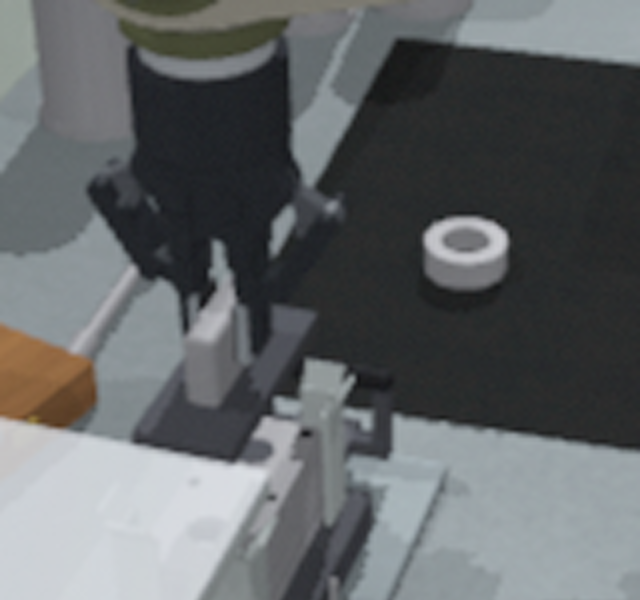

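>>> step_arm --steps '[{"xyz": [0.054,-0.02,0.2],"turn": [0,0,0],"gripper": -1},{"xyz": [0,0,0.3],"turn": [0,0,0],"gripper": -1},{"xyz": [0,0,0.2],"turn": [0,0,0],"gripper": -1},{"xyz": [0,0,0],"turn": [0,0,0],"gripper": -1},{"xyz": [0,0,0],"turn": [0,0,0],"gripper": -1}]'

```text
time_s: 57.78
position: [0.5524, 0.1536, 0.1833]
tool_rot: [[0.999, -0.037, -0.001], [-0.037, -0.999, -0.0], [-0.001, 0.0, -1.0]]
ft_force: [0.2, 0.3, -5.7]
grip_width: 0.0166
```

>>> step_arm --steps '[{"xyz": [0,0,0.15],"turn": [0,0,0],"gripper": -1},{"xyz": [0,0,0.15],"turn": [0,0,0],"gripper": -1},{"xyz": [0,0,0.15],"turn": [0,0,0],"gripper": -1},{"xyz": [0,0,0.1],"turn": [0,0,0],"gripper": -1},{"xyz": [0,0,0],"turn": [0,0,0],"gripper": -1},{"xyz": [0,0,0],"turn": [0,0,0],"gripper": -1}]'

```text
time_s: 58.28
position: [0.5526, 0.1539, 0.1615]
tool_rot: [[0.999, -0.037, -0.0], [-0.037, -0.999, -0.0], [-0.0, 0.0, -1.0]]
ft_force: [-0.9, -0.1, -7.2]
grip_width: 0.0166
```

>>> step_arm --steps '[{"xyz": [0,0,0.05],"turn": [0,0,0],"gripper": -1},{"xyz": [0,0,0.05],"turn": [0,0,0],"gripper": -1},{"xyz": [0,0,0],"turn": [0,0,0],"gripper": -1}]'

```text
time_s: 58.53
position: [0.5526, 0.1539, 0.1574]
tool_rot: [[0.999, -0.037, -0.0], [-0.037, -0.999, -0.0], [-0.0, 0.0, -1.0]]
ft_force: [0.3, 0.6, -6.5]
grip_width: 0.0171
```

>>> step_arm --steps '[{"xyz": [0,0,0.08],"turn": [0,0,0],"gripper": -1},{"xyz": [0,0,0.08],"turn": [0,0,0],"gripper": -1},{"xyz": [0,0,0.06],"turn": [0,0,0],"gripper": -1},{"xyz": [0,0,0],"turn": [0,0,0],"gripper": -1}]'

```text
time_s: 58.87
position: [0.5524, 0.1539, 0.1482]
tool_rot: [[0.999, -0.037, -0.001], [-0.037, -0.999, -0.0], [-0.001, 0.0, -1.0]]
ft_force: [0.0, -0.0, -6.9]
grip_width: 0.017
```

>>> step_arm --steps '[{"xyz": [0,0,0.04],"turn": [0,0,0],"gripper": -1},{"xyz": [0,0,0.04],"turn": [0,0,0],"gripper": -1},{"xyz": [0,0,0.03],"turn": [0,0,0],"gripper": -1},{"xyz": [0,0,0],"turn": [0,0,0],"gripper": -1}]'

```text
time_s: 59.2
position: [0.5526, 0.1539, 0.1443]
tool_rot: [[0.999, -0.037, -0.0], [-0.037, -0.999, -0.0], [-0.0, 0.0, -1.0]]
ft_force: [-0.1, 0.6, -6.2]
grip_width: 0.0172
```

>>> step_arm --steps '[{"xyz": [0,0,0.03],"turn": [0,0,0],"gripper": -1},{"xyz": [0,0,0.02],"turn": [0,0,0],"gripper": -1},{"xyz": [0,0,0],"turn": [0,0,0],"gripper": -1}]'

```text
time_s: 59.45
position: [0.5526, 0.1539, 0.1423]
tool_rot: [[0.999, -0.037, -0.0], [-0.037, -0.999, -0.0], [-0.0, 0.0, -1.0]]
ft_force: [-0.0, -0.4, -6.2]
grip_width: 0.0168
```

>>> step_arm --steps '[{"xyz": [0,0,0.03],"turn": [0,0,0],"gripper": -1},{"xyz": [0,0,0.02],"turn": [0,0,0],"gripper": -1},{"xyz": [0,0,0],"turn": [0,0,0],"gripper": -1}]'

```text
time_s: 59.7
position: [0.5526, 0.1539, 0.1403]
tool_rot: [[0.999, -0.037, -0.0], [-0.037, -0.999, -0.0], [-0.0, 0.0, -1.0]]
ft_force: [0.8, 0.4, -6.3]
grip_width: 0.0166
```

>>> step_arm --steps '[{"xyz": [0,0,0.02],"turn": [0,0,0],"gripper": -1},{"xyz": [0,0,0],"turn": [0,0,0],"gripper": -1}]'

```text
time_s: 59.87
position: [0.5527, 0.1539, 0.1402]
tool_rot: [[0.999, -0.037, 0.0], [-0.037, -0.999, 0.0], [0.0, -0.0, -1.0]]
ft_force: [-2.1, 0.4, -1.9]
grip_width: 0.0168
```

>>> step_arm --steps '[{"xyz": [0,0,0.015],"turn": [0,0,0],"gripper": -1},{"xyz": [0,0,0],"turn": [0,0,0],"gripper": -1}]'

```text
time_s: 60.03
position: [0.5527, 0.1539, 0.1402]
tool_rot: [[0.999, -0.037, 0.001], [-0.037, -0.999, -0.0], [0.001, 0.0, -1.0]]
ft_force: [-4.3, -1.5, 4.8]
grip_width: 0.0166
```

>>> step_arm --steps '[{"xyz": [0,0,0],"turn": [0,0,0],"gripper": -0.3},{"xyz": [0,0,0],"turn": [0,0,0],"gripper": 0},{"xyz": [0,0,0],"turn": [0,0,0],"gripper": 0},{"xyz": [0,0,0],"turn": [0,0,0],"gripper": 0},{"xyz": [0,0,-0.2],"turn": [0,0,0],"gripper": 0},{"xyz": [0,0,-0.5],"turn": [0,0,0],"gripper": 0},{"xyz": [0,0,-0.7],"turn": [0,0,0],"gripper": 0},{"xyz": [0,0,-0.7],"turn": [0,0,0],"gripper": 0},{"xyz": [0,0,-0.4],"turn": [0,0,0],"gripper": 0},{"xyz": [0,0.3,0],"turn": [0,0,0],"gripper": 0},{"xyz": [0,0.6,0],"turn": [0,0,0],"gripper": 0},{"xyz": [0,0.7,0],"turn": [0,0,0],"gripper": 0},{"xyz": [0,0.7,0],"turn": [0,0,0],"gripper": 0},{"xyz": [0,0.7,0],"turn": [0,0,0],"gripper": 0},{"xyz": [0,0.5,0],"turn": [0,0,0],"gripper": 0},{"xyz": [0,0,0],"turn": [0,0,0],"gripper": 0}]'

```text
time_s: 61.37
position: [0.5473, 0.0103, 0.2386]
tool_rot: [[0.999, -0.041, -0.001], [-0.041, -0.999, -0.001], [-0.001, 0.001, -1.0]]
ft_force: [0.1, -0.0, -1.1]
grip_width: 0.043
```

>>> step_arm --steps '[{"xyz": [0,0,0],"turn": [0,0,1],"gripper": 0},{"xyz": [0,0,0],"turn": [0,0,1],"gripper": 0},{"xyz": [0,0,0],"turn": [0,0,1],"gripper": 0},{"xyz": [0,0,0],"turn": [0,0,1],"gripper": 0},{"xyz": [0,0,0],"turn": [0,0,1],"gripper": 0},{"xyz": [0,0,0],"turn": [0,0,1],"gripper": 0},{"xyz": [0,0,0],"turn": [0,0,1],"gripper": 0},{"xyz": [0,0,0],"turn": [0,0,1],"gripper": 0},{"xyz": [0,0,0],"turn": [0,0,1],"gripper": 0},{"xyz": [0,0,0],"turn": [0,0,1],"gripper": 0},{"xyz": [0,0,0],"turn": [0,0,1],"gripper": 0},{"xyz": [0,0,0],"turn": [0,0,1],"gripper": 0},{"xyz": [0,0,0],"turn": [0,0,1],"gripper": 0},{"xyz": [0,0,0],"turn": [0,0,1],"gripper": 0},{"xyz": [0,0,0],"turn": [0,0,1],"gripper": 0},{"xyz": [0,0,0],"turn": [0,0,1],"gripper": 0},{"xyz": [0,0,0],"turn": [0,0,1],"gripper": 0},{"xyz": [0,0,0],"turn": [0,0,1],"gripper": 0},{"xyz": [0,0,0],"turn": [0,0,1],"gripper": 0},{"xyz": [0,0,0],"turn": [0,0,0.6],"gripper": 0}]'

```text
time_s: 63.03
position: [0.5473, 0.0143, 0.2387]
tool_rot: [[-0.038, -0.999, -0.001], [-0.999, 0.038, 0.0], [-0.0, 0.001, -1.0]]
ft_force: [0.4, 0.6, -0.1]
grip_width: 0.0428
```

```bash
python3 - <<'E'
from h import *
go(.547,.0145,.083,-92.1)
a,_=cams.get_image('top');b,_=cams.get_image('side')
A=cv2.resize(a[150:250,190:290],None,fx=4,fy=4,interpolation=cv2.INTER_CUBIC)
B=cv2.resize(b[200:300,215:315],None,fx=4,fy=4,interpolation=cv2.INTER_CUBIC);cv2.imwrite('pics/11.png',np.hstack([A,B])[:,:,::-1])
E
```

```text
at [547.3  14.3 238.7] a0 -92.15 tilt [-0.0003  0.0008] w 0.0428 t 63.0 F [ 0.4  0.6 -0.1]
  cur frame [-3.000e-03  4.000e-03  3.892e+00]  after turn [-0.004  0.007  3.892]  turn z -0.012
```

View pics/11.png

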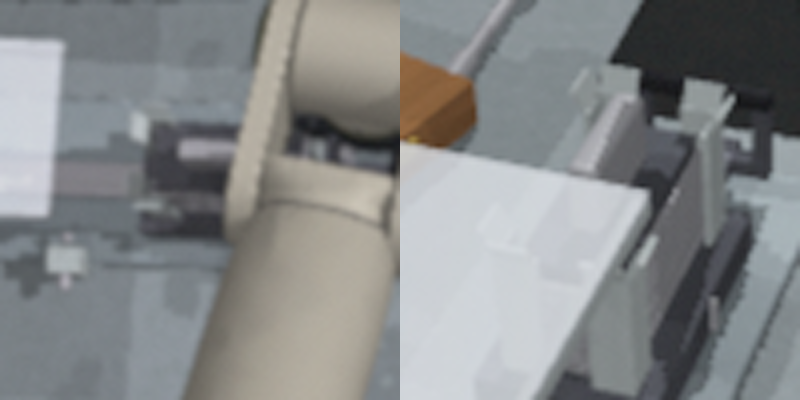

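>>> step_arm --steps '[{"xyz": [0,0,0.3],"turn": [0,0,0],"gripper": 0},{"xyz": [0,0,0.6],"turn": [0,0,0],"gripper": 0},{"xyz": [0,0,0.7],"turn": [0,0,0],"gripper": 0},{"xyz": [0,0,0.7],"turn": [0,0,0],"gripper": 0},{"xyz": [0,0,0.6],"turn": [0,0,0],"gripper": 0},{"xyz": [0,0,0.5],"turn": [0,0,0],"gripper": 0},{"xyz": [0,0,0.3],"turn": [0,0,0],"gripper": 0},{"xyz": [0,0,0.19],"turn": [0,0,0],"gripper": 0},{"xyz": [0,0,0],"turn": [0,0,0],"gripper": 0},{"xyz": [0,0,0],"turn": [0,0,0],"gripper": 0},{"xyz": [0,0,0],"turn": [0,0,0],"gripper": -1},{"xyz": [0,0,0],"turn": [0,0,0],"gripper": -1},{"xyz": [0,0,0],"turn": [0,0,0],"gripper": -1},{"xyz": [0,0,0],"turn": [0,0,0],"gripper": -1},{"xyz": [0,0,0],"turn": [0,0,0],"gripper": -1}]' --squeeze 50

```text
time_s: 64.38
position: [0.5479, 0.0146, 0.0845]
tool_rot: [[-0.034, -0.999, 0.002], [-0.999, 0.034, 0.001], [-0.001, -0.002, -1.0]]
ft_force: [-0.5, 4.1, 5.6]
grip_width: 0.0111
```

>>> step_arm --steps '[{"xyz": [-0.05,0,0],"turn": [0,0,0],"gripper": -1},{"xyz": [-0.1,0,0],"turn": [0,0,0],"gripper": -1},{"xyz": [-0.15,0,0],"turn": [0,0,0],"gripper": -1},{"xyz": [-0.2,0,0],"turn": [0,0,0],"gripper": -1},{"xyz": [-0.25,0,0],"turn": [0,0,0],"gripper": -1},{"xyz": [-0.25,0,0],"turn": [0,0,0],"gripper": -1},{"xyz": [-0.25,0,0],"turn": [0,0,0],"gripper": -1},{"xyz": [-0.25,0,0],"turn": [0,0,0],"gripper": -1},{"xyz": [-0.25,0,0],"turn": [0,0,0],"gripper": -1},{"xyz": [-0.25,0,0],"turn": [0,0,0],"gripper": -1},{"xyz": [-0.25,0,0],"turn": [0,0,0],"gripper": -1},{"xyz": [-0.25,0,0],"turn": [0,0,0],"gripper": -1},{"xyz": [-0.25,0,0],"turn": [0,0,0],"gripper": -1},{"xyz": [-0.25,0,0],"turn": [0,0,0],"gripper": -1},{"xyz": [-0.2,0,0],"turn": [0,0,0],"gripper": -1},{"xyz": [-0.15,0,0],"turn": [0,0,0],"gripper": -1},{"xyz": [-0.1,0,0],"turn": [0,0,0],"gripper": -1},{"xyz": [-0.05,0,0],"turn": [0,0,0],"gripper": -1},{"xyz": [0,0,0],"turn": [0,0,0],"gripper": -1}]'

```text
time_s: 65.97
position: [0.5529, 0.1545, 0.0845]
tool_rot: [[-0.033, -0.999, 0.002], [-0.999, 0.033, 0.0], [-0.0, -0.002, -1.0]]
ft_force: [-0.4, 1.3, 5.9]
grip_width: 0.0107
```

```bash
python3 - <<'E'
from h import *
go(.5535,.1795,.0845)
E
```

```text
at [552.9 154.5  84.5] a0 -91.91 tilt [-0.0005 -0.0025] w 0.0107 t 66.0 F [-0.4  1.3  5.9]
  cur frame [-0.625  0.006  0.001]  after turn [-0.625  0.006  0.001]  turn z 0.0
```

>>> step_arm --steps '[{"xyz": [-0.06,0,0],"turn": [0,0,0],"gripper": -1},{"xyz": [-0.06,0,0],"turn": [0,0,0],"gripper": -1},{"xyz": [-0.06,0,0],"turn": [0,0,0],"gripper": -1},{"xyz": [-0.06,0,0],"turn": [0,0,0],"gripper": -1},{"xyz": [-0.06,0,0],"turn": [0,0,0],"gripper": -1},{"xyz": [-0.06,0,0],"turn": [0,0,0],"gripper": -1},{"xyz": [-0.06,0,0],"turn": [0,0,0],"gripper": -1},{"xyz": [-0.06,0,0],"turn": [0,0,0],"gripper": -1},{"xyz": [-0.06,0,0],"turn": [0,0,0],"gripper": -1},{"xyz": [0,0,0],"turn": [0,0,0],"gripper": -1}]'

```text
time_s: 66.8
position: [0.5536, 0.1751, 0.0846]
tool_rot: [[-0.034, -0.999, 0.002], [-0.999, 0.034, -0.0], [0.0, -0.002, -1.0]]
ft_force: [0.1, 3.4, 4.9]
grip_width: 0.0114
```

>>> step_arm --steps '[{"xyz": [-0.05,0,0],"turn": [0,0,0],"gripper": -1},{"xyz": [-0.05,0,0],"turn": [0,0,0],"gripper": -1},{"xyz": [0,0,0],"turn": [0,0,0],"gripper": -1}]'

```text
time_s: 67.05
position: [0.5538, 0.1795, 0.0846]
tool_rot: [[-0.034, -0.999, 0.002], [-0.999, 0.034, -0.0], [0.0, -0.002, -1.0]]
ft_force: [-0.6, 0.4, 5.7]
grip_width: 0.0111
```

>>> step_arm --steps '[{"xyz": [-0.05,0,0],"turn": [0,0,0],"gripper": -1},{"xyz": [-0.03,0,0],"turn": [0,0,0],"gripper": -1},{"xyz": [0,0,0],"turn": [0,0,0],"gripper": -1}]'

```text
time_s: 67.3
position: [0.5538, 0.1797, 0.0845]
tool_rot: [[-0.034, -0.999, 0.001], [-0.999, 0.034, -0.006], [0.006, -0.001, -1.0]]
ft_force: [-1.8, -17.1, 8.3]
grip_width: 0.0109
```

>>> step_arm --steps '[{"xyz": [0.06,0,0],"turn": [0,0,0],"gripper": -1},{"xyz": [0,0,0],"turn": [0,0,0],"gripper": -0.4},{"xyz": [0,0,0],"turn": [0,0,0],"gripper": -0.1},{"xyz": [0,0,0],"turn": [0,0,0],"gripper": 0},{"xyz": [0,0,0],"turn": [0,0,0],"gripper": 0},{"xyz": [0,0,-0.1],"turn": [0,0,0],"gripper": 0},{"xyz": [0,0,-0.3],"turn": [0,0,0],"gripper": 0},{"xyz": [0,0,-0.6],"turn": [0,0,0],"gripper": 0},{"xyz": [0,0,-0.7],"turn": [0,0,0],"gripper": 0},{"xyz": [0.3,0.3,-0.7],"turn": [0,0,0],"gripper": 0},{"xyz": [0.6,0.3,-0.5],"turn": [0,0,0],"gripper": 0},{"xyz": [0.8,0.2,0],"turn": [0,0,0],"gripper": 0},{"xyz": [0.8,0.2,0],"turn": [0,0,0],"gripper": 0},{"xyz": [0.8,0.2,0],"turn": [0,0,0],"gripper": 0},{"xyz": [0.8,0.2,0],"turn": [0,0,0],"gripper": 0},{"xyz": [0.8,0.2,0],"turn": [0,0,0],"gripper": 0},{"xyz": [0.6,0.2,0],"turn": [0,0,0],"gripper": 0},{"xyz": [0.3,0,0],"turn": [0,0,0],"gripper": 0},{"xyz": [0,0,0],"turn": [0,0,0],"gripper": 0}]'

```text
time_s: 68.88
position: [0.4735, -0.0509, 0.1998]
tool_rot: [[-0.037, -0.999, 0.001], [-0.999, 0.037, -0.001], [0.0, -0.001, -1.0]]
ft_force: [0.8, -0.1, 0.5]
grip_width: 0.0426
```

```bash
python3 - <<'E'
from h import *
go(.5,.0,.25,-92.1)
a,_=cams.get_image('top');b,_=cams.get_image('side')
A=cv2.resize(a[150:250,160:260],None,fx=4,fy=4,interpolation=cv2.INTER_CUBIC)
B=cv2.resize(b[215:315,215:315],None,fx=4,fy=4,interpolation=cv2.INTER_CUBIC);cv2.imwrite('pics/12.png',np.hstack([A,B])[:,:,::-1])
E
```

```text
at [473.5 -50.9 199.8] a0 -92.1 tilt [ 0.0005 -0.0006] w 0.0426 t 68.9 F [ 0.8 -0.1  0.5]
  cur frame [-1.296 -0.617 -1.254]  after turn [-1.297 -0.617 -1.254]  turn z 0.0
```

View pics/12.png

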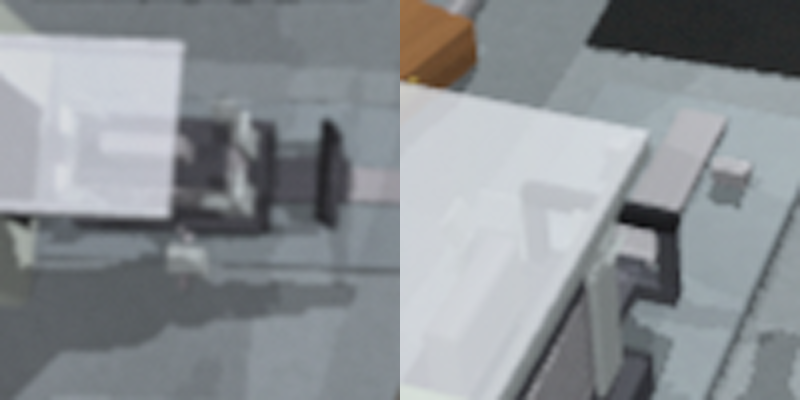

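```bash
python3 - <<'E'
from h import *
print(ray('top',[(160+(u+.5)/4-.5,150+(v+.5)/4-.5) for u,v in((327,122),(326,225))],.086)*1e3)
order.close_job()
E
```

```text
[[592.99126381 175.98960167  86.        ]
 [503.22411779 174.07216291  86.        ]]
the job is handed in; nothing more can be done
```

I drew the magazine out to its stop and put all five plates, then the weight, on the pile. Each piece was lowered until I felt contact, then let go. I then pushed the magazine home, backed the arm off and handed the job in at about 69 s of robot time. The system gives no verdict.

**Last checks**
- **Magazine home:** the handle travelled 165.1 mm from the loading stop and met firm resistance (17 N). After release the camera put it about 164 mm from its drawn-out position (±2 mm), so it had not sprung back to the 153 mm point.
- **Pile and weight:** the pile looked square after the fourth plate, and its measured centre was within about 1 mm of where I placed it. After release the weight stood upright on the pile. Once the magazine was home I could only see it dimly through the guard. I did not measure the pile again after the last plate.
- **Robot:** clear of everything, with about 0 N at the wrist.

**What went wrong or disagreed**
- **Missed grasp:** on the second plate the fingers first rode over its top, reaching about 40 N at the wrist. The plate stayed in place, and a lower grasp then held it.
- **Camera offset:** the top camera read the drawn-out handle about 3 mm short of where the gripper had felt it. I mostly relied on the gripper position and on averaging the two cameras.
- **Bench tools:** I never aimed at or touched them knowingly, but I did not measure their positions at the end.

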